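# Empty the cork tube over the rest bar

### The job

Gather every cork into the blue tray: slide the tray along the cart, never lifting it, on to the yellow outline; set the tall cork tube's foot on the stand, lean it on the orange bar and let go, then take it again lower down, in its lower half, and finish the tip over the bar so that its corks slide out into the tray. Stand the empty tube upright on its black pad again, pick up the stray corks lying on the cart into the tray as well (at any time), and at the end slide the tray back inside the green outline, leaving the wine glass and the beaker alone.

Things in the scene. Friction and masses are not known exactly. Their poses are not given: they have to be found in the camera images.
- rest_bar (a point): centre of the orange rest bar (the ledge), 16 mm thick, 112 mm above the cart, across two posts of the fixed tipping stand. x runs along the bar, +y level to the tube-foot side, -y to the tray side. Two side pins on the bar at x = -32 and +32 mm rise 43 mm above it and keep the tube between them. The posts stand at x = -50 and +50 mm
- foot_place (a point): where the tube's foot is set down upright before tipping towards -y: on top of the stand's base plate (6 mm thick, 114 mm wide, y -10 to 160 mm of the bar), 110 mm to +y of the bar, axes as rest_bar. A black stop block, 30 mm high above the plate and 60 mm wide, its face 35 mm farther to +y, keeps the foot from sliding off: left leaning, the tube stands 35 to 50 degrees from vertical
- catch_mark (a point): centre of the yellow outline on the cart on the -y side of the stand (axes as rest_bar), 95 mm from the bar; 146 mm (x) by 156 mm (y), so the tray fits it with 8 mm all round
- home_mark (a point): centre of the green outline on the cart, of the same size, where the tray starts and ends; same axes as the tray when it fits
- tray: blue open cork tray, 130 mm (x) by 140 mm (y), 0.45 kg; origin at the centre of its underside. Floor 4 mm, walls 5 mm thick, side walls 40 mm and front wall (+y) 36 mm high; the back wall (-y) is 12 mm thick and 80 mm high and can be pinched from above. On the catch mark its low front faces the bar (tray axes parallel to rest_bar's)
- tray_back (a point): point in the middle of the tray's back wall, 60 mm above the tray's underside (20 mm below the wall's top edge), 64 mm from the tray's centre towards its -y
- tube: tall clear cork tube, 250 mm long, outside diameter 43 mm, inside 32 mm, about 0.28 kg empty; black flange at the foot 60 mm in diameter and 10 mm thick, closed by a floor 10 mm up; open at the mouth. Origin at the centre of the foot's underside, z to the mouth. The corks in it slide out when the mouth points 35 to 45 degrees below level
- tube_mid (a point): point on the tube's axis half-way up, 125 mm from the foot
- tube_mouth (a point): centre of the tube's open mouth, 250 mm from the foot
- pad: round black rubber pad, 90 mm in diameter and 4 mm thick, fixed to the cart, on which the tube stands at first; origin at the centre of its underside
- wine_glass: stemmed wine glass, 69 mm wide, 135 mm high, standing behind the work; origin at its foot; leave it alone
- beaker: small white measuring beaker, 60 mm wide, 71 mm high, standing behind the work; origin at its foot; leave it alone
- cork_1_mid (a point): natural cork, a cylinder 24 mm in diameter and 44 mm long, 12 g; this point is its centre; its own z axis runs along its length. It stands inside the tube at the start, too deep to be reached with fingers. All of cork_1 to cork_4 are there
- cork_2_mid (a point): natural cork, a cylinder 24 mm in diameter and 44 mm long, 12 g; this point is its centre; its own z axis runs along its length. It stands inside the tube at the start, too deep to be reached with fingers. All of cork_1 to cork_4 are there
- cork_3_mid (a point): natural cork, a cylinder 24 mm in diameter and 44 mm long, 12 g; this point is its centre; its own z axis runs along its length. It stands inside the tube at the start, too deep to be reached with fingers. All of cork_1 to cork_4 are there
- cork_4_mid (a point): natural cork, a cylinder 24 mm in diameter and 44 mm long, 12 g; this point is its centre; its own z axis runs along its length. It stands inside the tube at the start, too deep to be reached with fingers. All of cork_1 to cork_4 are there
- stray_1_mid (a point): natural cork, a cylinder 24 mm in diameter and 44 mm long, 12 g; this point is its centre; its own y axis runs along its length. It lies loose on the cart at the start. Two or three of stray_1 to stray_3 are there
- stray_2_mid (a point): natural cork, a cylinder 24 mm in diameter and 44 mm long, 12 g; this point is its centre; its own y axis runs along its length. It lies loose on the cart at the start. Two or three of stray_1 to stray_3 are there
- stray_3_mid (a point): natural cork, a cylinder 24 mm in diameter and 44 mm long, 12 g; this point is its centre; its own y axis runs along its length. It lies loose on the cart at the start. Two or three of stray_1 to stray_3 are there

How it is judged:
On the way, in this order (a step that is already met when the one before it is completed fails the run):
1. the tray is slid on to the yellow outline, its low front to the bar, within 20 mm and 0.15 rad (horizontal distance between tray and catch_mark below 0.02 m and angle between the y axis of tray and the y axis of catch_mark, either way round below 0.15 rad and y of tray_back in the frame of catch_mark below 0 m), for 0.2 s.
2. the tube leans on the orange bar between the pins, 0.45 to 1.2 rad from vertical, not held (angle between tube's own z axis and vertical between 0.45 and 1.2 rad and contact force between the fingers and tube below 0.05 N and x of tube_mid in the frame of rest_bar between -0.03 and 0.03 m and y of tube_mid in the frame of rest_bar between -0.02 and 0.12 m and z of tube_mid in the frame of rest_bar above -0.07 m and y of tube_mouth in the frame of rest_bar below 0 m and linear speed of tube below 0.03 m/s), for 0.3 s.
3. held in its lower half, the tube is tipped on over the bar, mouth over the yellow outline and at least 0.35 rad below level (angle between tube's own z axis and vertical above 1.92 rad and contact force between the fingers and tube above 0.5 N and distance between the grasp point and tube below 0.125 m and contact force between tube and stand above 0.05 N and y of tube_mouth in the frame of rest_bar below -0.02 m and x of tube_mouth in the frame of rest_bar between -0.045 and 0.045 m).
At the end, for the whole second after the job is handed in: Every cork that is present lies inside the tray; the tray is back on the green outline (centre within 20 mm, 0.15 rad, high back on the mark's -y side) flat on the cart; the tube stands upright on its pad (within 25 mm and 0.08 rad), all released and at rest (horizontal distance between tray and home_mark below 0.02 m and angle between the y axis of tray and the y axis of home_mark, either way round below 0.15 rad and y of tray_back in the frame of home_mark below 0 m and linear speed of each of tray, tube below 0.02 m/s and height (world z) of tray below 0.01 m and horizontal distance between tube and pad below 0.025 m and angle between tube's own z axis and vertical below 0.08 rad and height (world z) of tube below 0.012 m and x of cork_1_mid in the frame of tray between -0.062 and 0.062 m and y of cork_1_mid in the frame of tray between -0.062 and 0.068 m and z of cork_1_mid in the frame of tray between 0.005 and 0.075 m and x of cork_2_mid in the frame of tray between -0.062 and 0.062 m and y of cork_2_mid in the frame of tray between -0.062 and 0.068 m and z of cork_2_mid in the frame of tray between 0.005 and 0.075 m and x of cork_3_mid in the frame of tray between -0.062 and 0.062 m and y of cork_3_mid in the frame of tray between -0.062 and 0.068 m and z of cork_3_mid in the frame of tray between 0.005 and 0.075 m and x of cork_4_mid in the frame of tray between -0.062 and 0.062 m and y of cork_4_mid in the frame of tray between -0.062 and 0.068 m and z of cork_4_mid in the frame of tray between 0.005 and 0.075 m and x of stray_1_mid in the frame of tray between -0.062 and 0.062 m and y of stray_1_mid in the frame of tray between -0.062 and 0.068 m and z of stray_1_mid in the frame of tray between 0.005 and 0.075 m and x of stray_2_mid in the frame of tray between -0.062 and 0.062 m and y of stray_2_mid in the frame of tray between -0.062 and 0.068 m and z of stray_2_mid in the frame of tray between 0.005 and 0.075 m and x of stray_3_mid in the frame of tray between -0.062 and 0.062 m and y of stray_3_mid in the frame of tray between -0.062 and 0.068 m and z of stray_3_mid in the frame of tray between 0.005 and 0.075 m); the robot touches nothing.
It fails at once if the tray is lifted more than 15 mm or tilted (height (world z) of tray above 0.015 m or angle between tray's own z axis and vertical above 0.25 rad).
It fails at once if the wine glass or the beaker is moved more than 20 mm (distance of any of wine_glass, beaker from where it was at the start of the episode above 0.02 m).
Of stray_1, stray_2, stray_3 only 2 to 3 are there at a start; the rules pass over those that are not, and their reading is None.
At some moment in a run one of tray, stray_1, stray_2, stray_3 may be knocked a few centimetres aside while the robot is not near it.
Once in a run the grip may slacken for a moment while it holds something.
It also fails if it takes over 210 s, if anything falls off the work surface, if the arm or the gripper's body presses on something with over 40 N, if the wrist force passes 120 N, or if a joint passes its speed limit or range.

### The arm

A 6-joint arm with a two-finger parallel gripper is mounted at the origin on a cart in front of the work surface, level with it; the furniture and walls round the work are solid. World frame = base frame: x ahead of the robot, y to its left, z up, the work surface at z = 0. Lengths are in m, angles in rad, forces in N, time in s.
With the tool pointing down it reaches from about 0.35 to 0.85 m from the base axis. Payload 8.1 kg.
Tool frame: the origin (TCP) lies at the centre of the arm's flange, where the gripper is bolted on; the fingertips stand 186 mm ahead of it and the grasp point (between the pads) lies 167 mm ahead of it (robot.grasp_offset is the distance from the TCP to the grasp point, in m); z points along the fingers, y is the line along which they close (so a half turn about z gives the same grasp; the last joint's range is limited). The gripper opens to 93 mm and grips with 3 to 60 N. Pads are 15 mm wide; open, the fingers measure 128 mm over their backs; the gripper's body (75 mm by 188 mm) begins 65 mm behind the grasp point.
Start: joints at [1.018, 0.13, 1.488, -0, 1.523, -0.085], TCP at [0.271, 0.536, 0.405] pointing down, gripper open.
Joint ranges: [-2.96, 2.96], [-0.89, 2.26], [0.02, 2.5], [-1.34, 4.48], [0, 2.73], [-2.66, 2.66]. Speed limits (rad/s): [2.39, 2.39, 2.79, 3.14, 3.14, 3.14].

### API

Orientations are given as a rotation vector (axis times angle).
In Python, from plant import robot gives the robot as it stands.
- The arm moves only by the tool drive_tool, never from a script. Its argument "moves" is one flat list of numbers, 7 for each row, row after row: the finger opening in mm, from 0 to 93, then the shift along the tool's x, y, z in mm, then the turn, a rotation vector about the tool's x, y, z in degrees. A call has 1 to 8 rows; each row shifts and turns the commanded pose from where the row before left it, along the tool's axes as they then stand; what a row does not reach is not made up. A row lasts 1/10 s, in which the tool goes at most 50 mm and 8.59 degrees, less where a joint would pass 70% of its speed; a pose out of reach is approached as far as the arm can. A call is refused whole if a number of a shift passes 50 or a number of a turn 8.59, either way. A call with a gripper value outside its range is refused whole. The fingers move at their own pace and stop on an object; "grip_force" is the grip in N (left out, the last holds). Time passes only in rows, so rows that do not move let the fingers close. It gives the time, the measured TCP pose, the force, the opening and the grip force at its end, in the units of the state.
- robot.read_state(): the state, without advancing time (a new reading comes with each control period).
- robot.read_camera(name): name is "scene" or "top" or "wrist"; returns a dict with "color" (384x512x3 uint8, red, green, blue), "depth" (384x512 float32, m along the optical axis (not along the pixel's ray), 0 where there is no reading), "mtx" (3x3 intrinsics, pixels), "dist_coeffs" ([k1, k2, p1, p2, k3] as OpenCV has them; the pictures are not rectified), "R" (3x3) and "t" (3): a world point X has camera coordinates R X + t. Camera axes: x right, y down, z forward; pixel columns grow to the right and rows downward; lengths in m; the calibration is good to about 2 mm. A picture is of the moment at which its call begins.
- robot.close_job(): hands the job in; it is judged then, once.
The state is a dict: "t": time; "q": joint angles; "dq": joint speeds; "joint_torque": joint torques, N m; "tool_pos": TCP position; "orientation": TCP orientation; "force": force on the tool from outside, world axes, zero at the start; "wrist_torque": the same for the moment, N m; "opening": finger opening in m; "gripper_force": force on a finger pad.
Only numpy, scipy, OpenCV 4.12 (cv2) and the standard library are available. Lean on these libraries where they do the work, as an engineer would, in place of code of your own. Each camera call takes 0.05 s, during which the arm holds its last target. There are 200 camera calls.

## Working session

There is one attempt and no reset: what is moved stays moved. The work goes in short steps, Python scripts to look and compute and a tool call to move; the robot and the scene stay as the last step left them, time stands still between calls to the robot, and variables do not carry over. Pictures are saved under pics/ and viewed, at most 14 in all, crops included, and the job is handed in when it is done.

Besides the shell and the picture viewer there is one more tool, called after ">>>" as name(argument=value, ...) on one line, values as JSON. drive_tool: Moves the arm, as the interface text tells. Its arguments: {"type":"object","properties":{"moves":{"type":"array","items":{"type":"number"}},"grip_force":{"type":"number"}},"required":["moves"]}

```bash
mkdir -p pics; ls; cat > h.py <<'E'
import numpy as np, cv2
from plant import robot
from scipy.spatial.transform import Rotation as Ro
def cam(n):
    return robot.read_camera(n)
def save(c,f): cv2.imwrite('pics/'+f,c['color'][:,:,::-1])
def ray(c,uv):
    uv=np.asarray(uv,float).reshape(-1,1,2)
    n=cv2.undistortPoints(uv,c['mtx'],np.asarray(c['dist_coeffs'])).reshape(-1,2)
    d=np.c_[n,np.ones(len(n))]@c['R']
    return -c['R'].T@c['t'],d
def onplane(c,uv,z):
    o,d=ray(c,uv); return o+d*((z-o[2])/d[:,2])[:,None]
def cloud(c):
    D=c['depth'];h,w=D.shape;u,v=np.meshgrid(np.arange(w),np.arange(h))
    o,d=ray(c,np.c_[u.ravel(),v.ravel()])
    P=o+d*D.reshape(-1,1)
    P[D.ravel()==0]=np.nan
    return P.reshape(h,w,3)
E
python3 - <<'E'
from h import *
t=cam('top');s=cam('scene');save(t,'top0.png');save(s,'scene0.png')
np.savez('t0.npz',**t);np.savez('s0.npz',**s)
st=robot.read_state();print(st)
for c in(t,s):print(c['color'].shape,-c['R'].T@c['t'],c['R'])
E
```

```text
pics
{'t': 0.1, 'q': array([ 1.01760694e+00,  1.31086590e-01,  1.48915965e+00,  1.24538673e-06,
        1.52297784e+00, -8.53777814e-02]), 'dq': array([-0.00035687,  0.00024702, -0.00259193,  0.00039686,  0.00050205,
        0.00060586]), 'joint_torque': array([ 1.15266317e-03, -5.61348581e+01, -4.93087184e+01,  7.69998855e-02,
        2.92705680e-02, -8.09930657e-05]), 'tool_pos': array([0.27042365, 0.5353809 , 0.40379741]), 'orientation': array([-7.28035244e-01, -3.05554226e+00,  2.43211446e-03]), 'force': array([ 0.11076465, -0.26166359, -0.62611095]), 'wrist_torque': array([ 0.0185044 , -0.01512949,  0.03681664]), 'gripper_force': 0.0, 'opening': 0.09267920199466119}
(384, 512, 3) [ 0.37606855 -0.01319132  1.28440802] [[-0.1042388  -0.99455093 -0.00165139]
 [-0.971985    0.1022251  -0.21164872]
 [ 0.21066424 -0.02045689 -0.97734441]]
(384, 512, 3) [ 0.02763413 -0.41417872  0.81504741] [[ 0.56239405 -0.82684107 -0.00683919]
 [-0.56618581 -0.37904934 -0.73195302]
 [ 0.60261643  0.41551827 -0.68132078]]
```

View pics/top0.png

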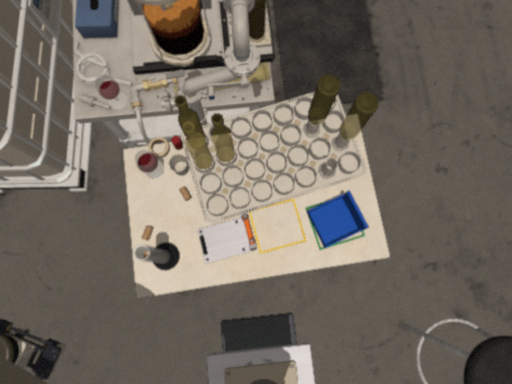

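View pics/scene0.png

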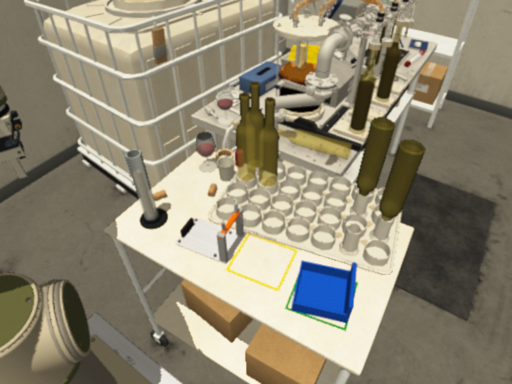

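The top view shows the pad and tube at (165,256), the stand at (228,240) with its orange bar at (250,232), the yellow outline at (277,226) and the tray on green at (337,218). Strays lie at (148,232) and (185,193). The scene view agrees, with the tray's high back on the far right.

```bash
cat > m.py <<'E'
from h import *
def mask(c,name):
    hsv=cv2.cvtColor(c['color'],cv2.COLOR_RGB2HSV);H,S,V=[hsv[...,i].astype(int) for i in range(3)]
    return {'yellow':(H>18)&(H<32)&(S>120)&(V>150),'green':(H>40)&(H<85)&(S>100)&(V>60),
     'blue':(H>105)&(H<128)&(S>150),'orange':(H>3)&(H<16)&(S>170)&(V>150),
     'cork':(H>5)&(H<18)&(S>70)&(S<170)&(V>90),'black':(V<45)}[name]
def roi(m,z):
    o=np.zeros_like(m);u0,v0,u1,v1=z;o[v0:v1,u0:u1]=m[v0:v1,u0:u1];return o
def rect(P):
    (c,s,a)=cv2.minAreaRect((P[:,:2]*1000).astype(np.float32)); return np.round(c,1),np.round(s,1),round(a,1)
E
python3 - <<'E'
from m import *
t=dict(np.load('t0.npz'));P=cloud(t)
def pix(m): v,u=np.nonzero(m);return np.c_[u,v]
for n,z,h in[('yellow',(245,190,312,260),0),('green',(300,180,375,255),0),('orange',(240,205,262,255),.12),('black',(145,235,185,275),.004),('cork',(138,222,160,242),.012),('cork',(175,182,197,204),.012)]:
    m=roi(mask(t,n),z);p=pix(m)
    if len(p)<3: print(n,'none');continue
    Q=onplane(t,p,h);q=P[m];print(n,len(p),rect(Q),'depth z med',np.nanmedian(q[:,2]).round(4), 'mean',Q.mean(0).round(4))
m=roi(mask(t,'blue'),(295,180,375,255));q=P[m]
for lo,hi in[(-.01,.012),(.03,.05),(.065,.09)]:
    k=q[(q[:,2]>lo)&(q[:,2]<hi)];print('blue',lo,len(k),rect(k),np.median(k[:,2]))
m=np.zeros(P.shape[:2],bool);m[200:262,190:262]=1
q=P[m]
for lo,hi in[(.001,.012),(.025,.045),(.1,.13),(.13,.18)]:
    k=q[(q[:,2]>lo)&(q[:,2]<hi)]
    if len(k)>3:print('stand',lo,len(k),rect(k))
m[:]=0;m[225:280,125:185]=1;q=P[m];k=q[(q[:,2]>.2)&(q[:,2]<.3)];print('tube top',len(k),k[:, :3].mean(0) if len(k) else 0,rect(k) if len(k)>3 else 0)
# other corks anywhere on table
k=mask(t,'cork')&(abs(P[...,2]-.018)<.012)
n,l,s,c=cv2.connectedComponentsWithStats(k.astype(np.uint8))
for i in range(1,n):
    if s[i,4]>8:print('c',s[i],c[i].round(),P[l==i].mean(0).round(3),rect(P[l==i]))
E
```

```text
yellow 223 (array([520.4, -98.9]), array([145.1, 155.6]), 9.4) depth z med 0.0013 mean [ 0.508  -0.1049 -0.    ]
green 12 (array([ 497.8, -232.9]), array([146.1,  27.1]), 32.3) depth z med 0.002 mean [ 0.5056 -0.2244  0.    ]
orange 71 (array([506.2,  -6.1]), array([55.4, 11.1]), 9.2) depth z med 0.1203 mean [ 0.506 -0.006  0.12 ]
black 284 (array([460.6, 262.9]), array([66.2, 79.1]), 83.7) depth z med 0.0062 mean [0.4605 0.2571 0.004 ]
cork 96 (array([539.2, 320.5]), array([22.5, 44. ]), 65.3) depth z med 0.0217 mean [0.5391 0.321  0.012 ]
cork 88 (array([656.9, 190.4]), array([46. , 21.4]), 24.9) depth z med 0.0227 mean [0.6568 0.1905 0.012 ]
blue -0.01 1328 (array([ 516.5, -286.9]), array([119.9, 119.7]), 19.0) 0.00432616471474323
blue 0.03 209 (array([ 514.7, -282.1]), array([126.7, 130.7]), 19.1) 0.03826167538073544
blue 0.065 140 (array([ 535.1, -345.5]), array([118.7,   8.9]), 18.4) 0.07846115582102375
stand 0.001 2625 (array([522.2,  70.5]), array([234.9, 198.8]), 83.8)
stand 0.025 170 (array([529.5,  49.1]), array([194.2, 169.1]), 84.2)
stand 0.1 203 (array([506. ,  -5.7]), array([114.4,  21.5]), 9.4)
stand 0.13 25 (array([505.6,  -5.6]), array([81.2,  8.4]), 9.3)
tube top 242 [0.45963726 0.27209931 0.23762553] (array([459.7, 273.3]), array([41.1, 41.3]), 17.6)
c [150 138  16  13  38] [156. 142.] [0.839 0.275 0.022] (array([836.2, 273.3]), array([26.2, 53.4]), 26.4)
c [180 187  11  13  88] [185. 193.] [0.655 0.189 0.022] (array([655.8, 189.5]), array([42.6, 21.3]), 25.9)
c [142 226  11  14  95] [147. 233.] [0.538 0.318 0.022] (array([539. , 319.4]), array([21.3, 42.8]), 64.7)
```

```bash
cat > go.py <<'E'
# go.py x y z psi tilt : goal TCP in mm, tool-y heading deg, tilt (deg about tool y after heading)
import sys
from h import *
np.set_printoptions(suppress=True,precision=1)
def pose(psi,tilt=0):
    p=np.radians(psi);y=np.array([np.cos(p),np.sin(p),0]);z=np.array([0,0,-1.])
    return Ro.from_matrix(np.c_[np.cross(y,z),y,z])*Ro.from_euler('y',tilt,degrees=True)
if __name__=='__main__':
    a=[float(v) for v in sys.argv[1:]]+[0]*5
    s=robot.read_state();R0=Ro.from_rotvec(s['orientation']);R1=pose(a[3],a[4])
    d=np.array(a[:3])-s['tool_pos']*1000
    print('t',s['t'],'pos',s['tool_pos']*1000,'F',s['force'],'open',s['opening']*1000,'gf',s['gripper_force'],'q',np.degrees(s['q']))
    print('turn(tool,deg)',np.degrees((R0.inv()*R1).as_rotvec()),'shift now-axes',R0.inv().apply(d),'shift after turn',R1.inv().apply(d))
E
python3 go.py 536.5 -347.6 350 -71.3
```

```text
t 0.1 pos [270.4 535.4 403.8] F [ 0.1 -0.3 -0.6] open 92.67920199466118 gf 0.0 q [58.3  7.5 85.3  0.  87.3 -4.9]
turn(tool,deg) [ -0.1   0.1 134.5] shift now-axes [-635.7 -668.    54.8] shift after turn [-31.1 921.7  53.8]
```

>>> drive_tool(moves=[60,0,0,-50,0,0,8.4,60,0,0,0,0,0,8.4,60,0,0,0,0,0,8.4,60,0,0,0,0,0,8.4,60,0,0,0,0,0,8.4,60,0,0,0,0,0,8.4,60,0,0,0,0,0,8.4,60,0,0,0,0,0,8.4])

```text
t: 0.9
tool_pos: [0.2705, 0.5355, 0.4541]
orientation: [2.304, 2.135, -0.002]
force: [0.0, -1.0, -0.4]
opening: 0.0601
gripper_force: 0.0
```

>>> drive_tool(moves=[60,0,0,0,0,0,8.4,60,0,0,0,0,0,8.4,60,0,0,0,0,0,8.4,60,0,0,0,0,0,8.4,60,0,0,0,0,0,8.4,60,0,0,0,0,0,8.4,60,0,0,0,0,0,8.4,60,0,0,0,0,0,8.4])

```text
t: 1.7
tool_pos: [0.2705, 0.5355, 0.4541]
orientation: [3.1, 0.504, -0.001]
force: [0.8, -0.7, 0.8]
opening: 0.0601
gripper_force: 0.0
```

>>> drive_tool(moves=[60,-2,46,0,0,0,0,60,-2,46,0,0,0,0,60,-2,46,0,0,0,0,60,-2,46,0,0,0,0,60,-2,46,0,0,0,0,60,-2,46,0,0,0,0,60,-2,46,0,0,0,0,60,-2,46,0,0,0,0])

```text
t: 2.5
tool_pos: [0.3739, 0.1803, 0.4544]
orientation: [3.099, 0.514, -0.0]
force: [1.5, -0.8, 0.9]
opening: 0.0602
gripper_force: 0.0
```

>>> drive_tool(moves=[60,-2,46,0,0,0,0,60,-2,46,0,0,0,0,60,-2,46,0,0,0,0,60,-2,46,0,0,0,0,60,-1,46,0,0,0,0,60,-1,46,0,0,0,0,60,-1,46,0,0,0,0,60,0,46,0,0,0,0])

```text
t: 3.3
tool_pos: [0.4822, -0.172, 0.4544]
orientation: [-3.099, -0.512, 0.0]
force: [1.3, 0.9, 0.8]
opening: 0.0597
gripper_force: 0.0
```

```bash
python3 go.py 536.5 -347.6 350 -71.3
```

```text
t 3.3 pos [ 482.2 -172.   454.4] F [1.3 0.9 0.8] open 59.67086623241778 gf 0.0 q [-25.4  -7.2  94.8   0.   92.4  45.9]
turn(tool,deg) [-0.   0.   0.1] shift now-axes [ -5.  183.8 104.3] shift after turn [ -4.8 183.8 104.4]
```

>>> drive_tool(moves=[60,-1,46,26,0,0,0,60,-1,46,26,0,0,0,60,-1,46,26,0,0,0,60,-2,46,26,0,0,0,60,0,0,0,0,0,0])

```text
t: 3.8
tool_pos: [0.5325, -0.3397, 0.3478]
orientation: [-3.093, -0.506, 0.014]
force: [-0.5, 0.5, -1.1]
opening: 0.0598
gripper_force: 0.0
```

```bash
python3 - <<'E'
from m import *
w=cam('wrist');save(w,'w1.png');P=cloud(w)
print(-w['R'].T@w['t'],robot.read_state()['tool_pos'])
q=P[mask(w,'blue')]
for lo,hi in[(-.01,.012),(.03,.05),(.072,.09)]:
    k=q[(q[:,2]>lo)&(q[:,2]<hi)];print('blue',lo,len(k),rect(k) if len(k)>3 else 0)
q=P[mask(w,'green')];q=q[abs(q[:,2])<.006];print(len(q),rect(q) if len(q) else 0)
E
```

```text
[ 0.59748108 -0.31766834  0.3274471 ] [ 0.53273665 -0.33792356  0.35078442]
blue -0.01 13534 (array([ 515.3, -285.8]), array([119.7, 123.7]), 18.8)
blue 0.03 2262 (array([ 517.6, -288.2]), array([129.6, 136.5]), 18.4)
blue 0.072 2215 (array([ 538.6, -349.9]), array([127.6,  11.8]), 19.1)
1006 (array([ 516., -291.]), array([145.7, 155.6]), 11.1)
```

View pics/w1.png

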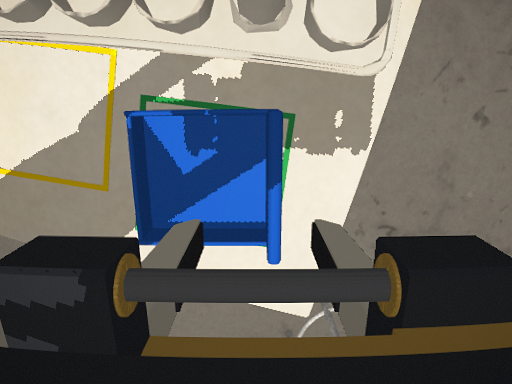

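The wrist view shows the tray's back wall at (273,185) between the open fingers, and the green outline fully framed around the tray, turned slightly.

```bash
python3 go.py 537.5 -348.7 229 -71.2
```

```text
t 3.85 pos [ 532.7 -337.9  350.8] F [-0.6  0.3  0.2] open 59.77051639515967 gf 0.0 q [-37.   14.1  83.5  -0.   82.9  34.3]
turn(tool,deg) [-0.4  0.3 -0.2] shift now-axes [  1.7  12.6 121.7] shift after turn [  1.   11.7 121.8]
```

>>> drive_tool(moves=[60,0,0,40,0,0,0,60,0,0,40,0,0,0,60,0,0,0,0,0,0,60,0,0,0,0,0,0])

```text
t: 4.25
tool_pos: [0.5337, -0.3353, 0.2774]
orientation: [-3.099, -0.514, 0.001]
force: [0.1, -0.6, 0.2]
opening: 0.0606
gripper_force: 0.0
```

```bash
python3 go.py 537.5 -348.7 229 -71.2
```

```text
t 4.25 pos [ 533.7 -335.3  277.4] F [ 0.1 -0.6  0.2] open 60.59700965825283 gf 0.0 q [-36.8  17.3  87.7   0.   75.1  34.4]
turn(tool,deg) [-0.  0.  0.] shift now-axes [-0.7 13.9 48.3] shift after turn [-0.7 13.9 48.4]
```

>>> drive_tool(moves=[60,-0.7,14,24,0,0,0,60,0,0,24,0,0,0,60,0,0,0,0,0,0,60,0,0,0,0,0,0,0,0,0,0,0,0,0,0,0,0,0,0,0,0,0,0,0,0,0,0,0,0,0,0,0,0,0,0], grip_force=30)

```text
t: 5.05
tool_pos: [0.5378, -0.3497, 0.2291]
orientation: [3.099, 0.513, 0.001]
force: [0.9, 0.1, 1.5]
opening: 0.0328
gripper_force: 0.0
```

```bash
python3 go.py 537.5 -348.7 229 -71.2
```

```text
t 5.05 pos [ 537.8 -349.7  229.1] F [0.9 0.1 1.5] open 32.75824743393285 gf 0.0 q [-37.6  21.8  87.4  -0.   70.7  33.6]
turn(tool,deg) [ 0. -0.  0.] shift now-axes [ 0.1 -1.1  0.1] shift after turn [ 0.1 -1.1  0.1]
```

>>> drive_tool(moves=[0,0,0,0,0,0,0,0,0,0,0,0,0,0,0,0,0,0,0,0,0,0,0,0,0,0,0,0,0,0,0,0,0,0,0], grip_force=40)

```text
t: 5.55
tool_pos: [0.5376, -0.3497, 0.2283]
orientation: [3.099, 0.513, -0.0]
force: [-0.1, 0.6, 0.2]
opening: 0.0119
gripper_force: 40.0
```

```bash
python3 go.py 531 -162.4 229 -80.7
```

```text
t 5.55 pos [ 537.6 -349.7  228.3] F [-0.1  0.6  0.2] open 11.893083731943607 gf 39.99985635280609 q [-37.6  21.8  87.5  -0.   70.7  33.6]
turn(tool,deg) [0.  0.  9.5] shift now-axes [  54.1 -179.5   -0.7] shift after turn [  23.8 -185.9   -0.7]
```

>>> drive_tool(moves=[0,3.9,-18.3,0,0,0,1,0,3.9,-18.3,0,0,0,1,0,3.9,-18.3,0,0,0,1,0,3.9,-18.3,0,0,0,1,0,3.9,-18.3,0,0,0,1,0,0,0,0,0,0,0])

```text
t: 6.15
tool_pos: [0.5298, -0.2546, 0.2283]
orientation: [-3.117, -0.379, 0.001]
force: [-0.7, 3.6, 0.4]
opening: 0.0115
gripper_force: 40.0
```

```bash
python3 go.py 531 -162.4 229 -80.7
```

```text
t 6.15 pos [ 529.8 -254.6  228.3] F [-0.7  3.6  0.4] open 11.498983569189503 gf 39.99956130981445 q [-30.7  14.3  96.7   0.   69.   45.4]
turn(tool,deg) [-0.1  0.   4.6] shift now-axes [ 23.3 -89.3  -0.6] shift after turn [ 16.1 -90.8  -0.7]
```

>>> drive_tool(moves=[0,4,-18,0,0,0,1,0,4,-18,0,0,0,1,0,4,-18,0,0,0,1,0,4,-18,0,0,0,1,0,4,-18,0,0,0,0.6,0,0,0,0,0,0,0,0,0,0,0,0,0,0])

```text
t: 6.85
tool_pos: [0.5311, -0.1645, 0.2282]
orientation: [-3.131, -0.254, 0.0]
force: [-0.1, 2.1, -0.9]
opening: 0.0116
gripper_force: 40.0
```

```bash
python3 go.py 531 -162.4 229 -80.7
```

```text
t 6.85 pos [ 531.1 -164.5  228.2] F [-0.1  2.1 -0.9] open 11.589816769493419 gf 39.99967575073242 q [-22.5   9.7 102.    0.   68.3  58.2]
turn(tool,deg) [-0.  0. -0.] shift now-axes [ 0.3 -2.1 -0.8] shift after turn [ 0.3 -2.1 -0.8]
```

>>> drive_tool(moves=[60,0,0,0,0,0,0,60,0,0,0,0,0,0,60,0,0,0,0,0,0,60,0,0,0,0,0,0,60,0,0,-30,0,0,0,60,0,0,-40,0,0,0,60,0,0,-50,0,0,-7.8,60,0,0,-50,0,0,-7.8])

```text
t: 7.65
tool_pos: [0.5305, -0.1643, 0.3997]
orientation: [-3.066, -0.682, 0.001]
force: [0.4, 0.0, -0.3]
opening: 0.0594
gripper_force: 0.0
```

>>> drive_tool(moves=[60,0,0,0,0,0,0,60,0,0,0,0,0,0])

```text
t: 7.85
tool_pos: [0.5314, -0.1647, 0.4003]
orientation: [3.066, 0.672, 0.005]
force: [-0.2, 0.1, -1.0]
opening: 0.0602
gripper_force: 0.0
```

```bash
python3 go.py 656.5 190 330 -65.1; python3 - <<'E'
from m import *
t=cam('top');save(t,'top1.png');P=cloud(t)
b=mask(t,'blue')&(P[...,0]<.7)&(abs(P[...,1])<.3);q=P[b]
for lo,hi in[(-.01,.012),(.03,.05),(.068,.09)]:
    k=q[(q[:,2]>lo)&(q[:,2]<hi)];print('blue',lo,len(k),rect(k) if len(k)>3 else 0)
k=mask(t,'cork')&(abs(P[...,2]-.018)<.012)
n,l,s,c=cv2.connectedComponentsWithStats(k.astype(np.uint8))
for i in range(1,n):
    if s[i,4]>8:print('c',s[i],rect(P[l==i]))
E
```

```text
t 7.85 pos [ 531.4 -164.7  400.3] F [-0.2  0.1 -1. ] open 60.16127915748629 gf 0.0 q [-22.5   0.7  92.8  -0.   86.2  42.8]
turn(tool,deg) [ 0.2 -0.2 -0.2] shift now-axes [ 261.8 -270.    70.2] shift after turn [ 262.8 -269.    70.3]
blue -0.01 685 (array([520.7, -96.2]), array([118.3, 122.5]), 9.1)
blue 0.03 66 (array([517.2, -94.6]), array([123.1, 126.6]), 9.0)
blue 0.068 38 (array([ 485.1, -166.8]), array([35.4,  8.4]), 12.3)
c [151 138  14   8  34] (array([844.6, 270.9]), array([15.8, 46.1]), 17.0)
c [149 147   5   6  10] (array([814.5, 290.4]), array([21.2,  5.6]), 23.0)
c [180 187  11  13  88] (array([655.9, 189.5]), array([42.3, 22.1]), 24.7)
c [142 226  11  14  94] (array([538.3, 318.5]), array([21.1, 43.1]), 62.0)
```

```bash
python3 - <<'E'
from m import *
P=cloud(dict(np.load('t0.npz')));q=P.reshape(-1,3);q=q[np.isfinite(q[:,0])]
d=np.hypot(q[:,0]-.657,q[:,1]-.19);k=q[(q[:,2]>.06)&(q[:,2]<.45)&(d<.22)]
H,xe,ye=np.histogram2d(k[:,0],k[:,1],bins=[np.arange(.45,.9,.03),np.arange(0,.42,.03)])
for i,r in enumerate(H):
    for j,v in enumerate(r):
        if v>2:
            s=k[(k[:,0]>=xe[i])&(k[:,0]<xe[i+1])&(k[:,1]>=ye[j])&(k[:,1]<ye[j+1])];print(f'({xe[i]+.015:.2f},{ye[j]+.015:.2f}):{s[:,2].max():.2f}',end=' ')
E
```

```text
(0.47,0.26):0.26 (0.47,0.29):0.26 (0.55,0.01):0.15 (0.70,0.20):0.07 (0.70,0.29):0.10 (0.73,0.01):0.22 (0.73,0.04):0.24 (0.73,0.07):0.22 (0.73,0.10):0.34 (0.73,0.14):0.34 (0.73,0.16):0.08 (0.73,0.22):0.07 (0.73,0.26):0.14 (0.73,0.29):0.14 (0.73,0.32):0.14 (0.76,0.01):0.34 (0.76,0.04):0.34 (0.76,0.07):0.25 (0.76,0.10):0.34 (0.76,0.14):0.34 (0.76,0.16):0.07 (0.76,0.20):0.08 (0.76,0.22):0.07 (0.76,0.26):0.14 (0.76,0.29):0.14 (0.76,0.32):0.14 (0.79,0.01):0.24 (0.79,0.04):0.34 (0.79,0.07):0.24 (0.79,0.10):0.23 (0.79,0.16):0.23 (0.79,0.29):0.13 (0.79,0.32):0.11 (0.82,0.04):0.36 (0.82,0.10):0.34 (0.82,0.14):0.34 (0.82,0.16):0.34 (0.82,0.20):0.07 (0.82,0.22):0.06 (0.85,0.10):0.24 (0.85,0.14):0.34 (0.85,0.20):0.06
```

```bash
python3 go.py 535 133 300 -65.1 25
```

```text
t 7.9 pos [ 530.9 -164.4  398.1] F [-0.2  0.8 -1.2] open 60.02999520936221 gf 0.0 q [-22.5   0.8  92.9  -0.   86.2  42.8]
turn(tool,deg) [ 0.1 25.  -0.2] shift now-axes [ 128.1 -268.5   98.1] shift after turn [  75.4 -268.   143.4]
```

>>> drive_tool(moves=[60,0,-45,0,0,8.3,0,60,0,-45,0,0,8.3,0,60,0,-45,0,0,8.3,0,60,0,-45,0,0,0,0,60,25,-44,0,0,0,0,60,25,-44,48,0,0,0,60,25,0,48,0,0,0,60,0,0,47,0,0,0])

```text
t: 8.7
tool_pos: [0.5275, 0.1167, 0.3113]
orientation: [-2.909, -0.642, -0.647]
force: [0.9, -0.7, 0.5]
opening: 0.0598
gripper_force: 0.0
```

>>> drive_tool(moves=[60,0,0,0,0,0,0,60,0,0,0,0,0,0])

```text
t: 8.9
tool_pos: [0.5249, 0.1144, 0.3083]
orientation: [-2.912, -0.639, -0.631]
force: [0.1, -0.2, 0.4]
opening: 0.0598
gripper_force: 0.0
```

```bash
python3 go.py 587.3 157.8 176 -65.1 25;python3 - <<'E'
from m import *
w=cam('wrist');P=cloud(w)
k=mask(w,'cork')&(abs(P[...,2]-.016)<.015)&(abs(P[...,1]-.19)<.06)&(abs(P[...,0]-.657)<.06)
print(k.sum(),rect(P[k]),P[k][:,2].max())
E
```

```text
t 8.9 pos [524.9 114.4 308.3] F [ 0.1 -0.2  0.4] open 59.798811711792695 gf 0.0 q [  3.7  -9.8 114.4  11.   52.9  64.1]
turn(tool,deg) [-0.1  0.5 -0.2] shift now-axes [ 13.2 -12.8 151.5] shift after turn [ 11.9 -13.  151.6]
942 (array([658. , 188.6]), array([43.3, 21.3]), 24.8) 0.026916060164395572
```

>>> drive_tool(moves=[60,4,-4,35,0,0.5,0,60,4,-4,35,0,0,0,60,4,-4,35,0,0,0,60,0,0,30,0,0,0,60,0,0,0,0,0,0,60,0,0,0,0,0,0])

```text
t: 9.55
tool_pos: [0.5838, 0.1535, 0.197]
orientation: [-2.906, -0.638, -0.658]
force: [1.0, -0.2, 0.4]
opening: 0.06
gripper_force: 0.0
```

```bash
python3 go.py 588.3 156.4 176 -65.1 25
```

```text
t 9.55 pos [583.8 153.5 197. ] F [ 1.  -0.2  0.4] open 60.03984178067025 gf 0.0 q [  7.5   9.3 108.5  11.8  38.3  65. ]
turn(tool,deg) [ 0.1 -0.5 -0.1] shift now-axes [-4.3 -0.7 21.2] shift after turn [-4.1 -0.7 21.3]
```

>>> drive_tool(moves=[60,-4,-0.7,11,0,-0.5,0,60,0,0,10,0,0,0,10,0,0,0,0,0,0,10,0,0,0,0,0,0,10,0,0,0,0,0,0,10,0,0,0,0,0,0,10,0,0,0,0,0,0,10,0,0,0,0,0,0], grip_force=15)

```text
t: 10.35
tool_pos: [0.5879, 0.1569, 0.1744]
orientation: [-2.911, -0.64, -0.643]
force: [0.0, -0.4, 0.8]
opening: 0.0234
gripper_force: 15.0
```

>>> drive_tool(moves=[10,0,0,0,0,0,0,10,0,0,0,0,0,0,10,0,0,0,0,0,0,10,0,0,-20,0,0,0,10,0,0,-40,0,0,0,10,0,0,-45,0,0,0,10,0,0,-45,0,0,0,10,0,0,0,0,0,0])

```text
t: 11.15
tool_pos: [0.5317, 0.1301, 0.318]
orientation: [-2.908, -0.64, -0.66]
force: [0.9, -0.1, 0.8]
opening: 0.0236
gripper_force: 15.0
```

```bash
python3 go.py 519 -85 360 -65.1 0
```

```text
t 11.15 pos [531.7 130.1 318. ] F [ 0.9 -0.1  0.8] open 23.64957101476579 gf 14.999843440018594 q [  5.6  -9.2 113.   10.1  52.3  66.3]
turn(tool,deg) [  0.2 -25.5  -0.1] shift now-axes [-73.9 190.2 -81. ] shift after turn [-102.1  189.8  -42. ]
```

>>> drive_tool(moves=[10,0,10,-40,0,-8.5,0,10,0,15,-40,0,-8.5,0,10,0,20,0,0,-8.5,0,10,-18,36,0,0,0,0,10,-18,36,0,0,0,0,10,-18,36,0,0,0,0,10,-18,36,0,0,0,0,10,0,0,0,0,0,0])

```text
t: 11.95
tool_pos: [0.5189, -0.0867, 0.3835]
orientation: [3.067, 0.668, -0.011]
force: [0.7, 0.6, 0.0]
opening: 0.0236
gripper_force: 15.0
```

```bash
python3 go.py 519 -90 210 -65.1 0
```

```text
t 11.95 pos [518.9 -86.7 383.5] F [0.7 0.6 0. ] open 23.5520601800501 gf 14.999290590640157 q [-15.   -3.2  98.5  -0.3  85.1  50.5]
turn(tool,deg) [ 0.   0.4 -0.3] shift now-axes [ -0.    2.9 173.5] shift after turn [ -1.3   3.  173.5]
```

>>> drive_tool(moves=[10,0,8,0,0,0,-8.3,10,0,8,0,0,0,-8.3,10,0,5,0,0,0,-8.3,10,0,0,0,0,0,-8.3,10,0,0,0,0,0,-8.3,10,0,0,0,0,0,-8.3,10,0,0,0,0,0,-8.3,10,0,0,0,0,0,-8.3])

```text
t: 12.75
tool_pos: [0.5304, -0.0997, 0.3835]
orientation: [-2.188, -2.25, 0.009]
force: [-0.3, -0.8, -0.9]
opening: 0.023
gripper_force: 15.0
```

>>> drive_tool(moves=[10,0,0,40,0,0,-8,10,0,0,40,0,0,0,10,0,0,40,0,0,0,10,0,0,0,0,0,0,10,0,0,0,0,0,0])

```text
t: 13.25
tool_pos: [0.5294, -0.1002, 0.264]
orientation: [-2.032, -2.389, 0.01]
force: [-0.6, -0.3, 0.6]
opening: 0.0235
gripper_force: 15.0
```

```bash
python3 go.py 523 -110 210 9.3 0
```

```text
t 13.25 pos [ 529.4 -100.2  264. ] F [-0.6 -0.3  0.6] open 23.533578230795612 gf 14.99977194936946 q [-16.1   4.8 103.3  -0.2  72.3 -25.3]
turn(tool,deg) [-0.4  0.  -0.1] shift now-axes [-8.6 -7.5 54. ] shift after turn [-8.6 -7.9 54. ]
```

>>> drive_tool(moves=[10,-8,-8,27,0,0,0,10,0,0,27,0,0,0,10,0,0,0,0,0,0,50,0,0,0,0,0,0,50,0,0,0,0,0,0,50,0,0,0,0,0,0,50,0,0,-40,0,0,0,50,0,0,-45,0,0,0])

```text
t: 14.05
tool_pos: [0.5224, -0.1095, 0.2953]
orientation: [-2.032, -2.388, 0.011]
force: [1.5, -1.1, -0.4]
opening: 0.0496
gripper_force: 0.0
```

>>> drive_tool(moves=[60,0,0,-45,0,0,0,60,0,0,-45,0,0,0,60,0,0,-20,0,0,0,60,0,0,0,0,0,0])

```text
t: 14.45
tool_pos: [0.5248, -0.1097, 0.4113]
orientation: [2.032, 2.388, -0.003]
force: [-0.0, 0.3, -0.8]
opening: 0.0598
gripper_force: 0.0
```

```bash
python3 go.py 575 260 400 9.3 0; python3 - <<'E'
from m import *
w=cam('wrist');save(w,'w2.png')
E
```

```text
t 14.45 pos [ 524.8 -109.7  411.3] F [-0.   0.3 -0.8] open 59.79284637068984 gf 0.0 q [-17.2  -2.7  95.1  -0.2  87.4 -26.4]
turn(tool,deg) [ 0.2  0.3 -0.1] shift now-axes [357.  108.8   9.5] shift after turn [356.8 109.3  11.3]
```

View pics/w2.png

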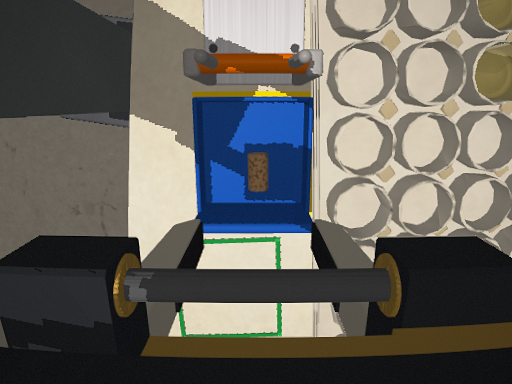

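The cork lies inside the tray at (258,172), and the tray is on the yellow outline with its low front to the bar at (250,63).

>>> drive_tool(moves=[60,45,13.6,0,0,0,0,60,45,13.6,0,0,0,0,60,45,13.6,0,0,0,0,60,45,13.6,0,0,0,0,60,45,13.6,0,0,0,0,60,45,13.6,0,0,0,0,60,45,13.6,0,0,0,0,60,42,13.6,0,0,0,0])

```text
t: 15.3
tool_pos: [0.5733, 0.2624, 0.4017]
orientation: [-2.033, -2.39, 0.013]
force: [0.1, -1.1, 1.4]
opening: 0.0599
gripper_force: 0.0
```

>>> drive_tool(moves=[60,0,0,0,0,0,-8.3,60,0,0,0,0,0,-8.3,60,0,0,0,0,0,-8.3,60,0,0,0,0,0,-8.3,60,0,0,0,0,0,-8.3,60,0,0,0,0,0,-8.3,60,0,0,0,0,0,-5,60,0,0,0,0,0,0])

```text
t: 16.1
tool_pos: [0.5735, 0.2602, 0.4018]
orientation: [-0.702, -3.054, 0.008]
force: [-0.4, -0.1, 0.4]
opening: 0.0599
gripper_force: 0.0
```

```bash
python3 go.py 680 251 285 64 30
```

```text
t 16.1 pos [573.5 260.2 401.8] F [-0.4 -0.1  0.4] open 59.904278456571454 gf 0.0 q [ 19.7  12.4  80.1  -0.   88.1 -44.4]
turn(tool,deg) [-0.4 29.6 -0. ] shift now-axes [-100.5   39.1  115.9] shift after turn [-144.7   38.4   51.3]
```

>>> drive_tool(moves=[60,0,0,0,0,7.4,0,60,0,0,0,0,7.4,0,60,0,0,0,0,7.4,0,60,0,0,0,0,7.4,0,60,-36,10,0,0,0,0,60,-36,10,0,0,0,0,60,-36,10,25,0,0,0,60,-36,9,25,0,0,0])

```text
t: 16.9
tool_pos: [0.6818, 0.2507, 0.287]
orientation: [-0.598, -2.561, -0.151]
force: [0.0, -0.5, 0.8]
opening: 0.0597
gripper_force: 0.0
```

>>> drive_tool(moves=[60,0,0,0,0,0,0,60,0,0,0,0,0,0])

```text
t: 17.1
tool_pos: [0.68, 0.2508, 0.2858]
orientation: [-0.595, -2.556, -0.148]
force: [-0.4, 0.7, 0.1]
opening: 0.06
gripper_force: 0.0
```

```bash
python3 go.py 620.3 279.9 169 64 30;python3 - <<'E'
from m import *
w=cam('wrist');P=cloud(w)
k=mask(w,'cork')&(abs(P[...,2]-.016)<.015)&(abs(P[...,1]-.32)<.08)&(abs(P[...,0]-.54)<.08)
print(k.sum(),rect(P[k]),P[k][:,2].max())
E
```

```text
t 17.1 pos [680.  250.8 285.8] F [-0.4  0.7  0.1] open 60.02915484964245 gf 0.0 q [ 11.6  43.3  54.4  18.3 106.4 -50.7]
turn(tool,deg) [-0.4 -0.1 -0.3] shift now-axes [ -1.1   0.9 134.3] shift after turn [ -0.8  -0.1 134.3]
1104 (array([541.1, 319. ]), array([23.9, 43.8]), 66.0) 0.026040749915153927
```

>>> drive_tool(moves=[60,-1,1,35,0,0,0,60,-1,0,35,0,0,0,60,0,0,35,0,0,0,60,0,0,15,0,0,0,60,0,0,0,0,0,0,60,0,0,0,0,0,0])

```text
t: 17.75
tool_pos: [0.63, 0.2771, 0.1871]
orientation: [-0.593, -2.565, -0.154]
force: [0.7, 0.4, 0.4]
opening: 0.0602
gripper_force: 0.0
```

```bash
python3 go.py 622 279.9 169 64 30
```

```text
t 17.75 pos [630.  277.1 187.1] F [0.7 0.4 0.4] open 60.196610336992144 gf 0.0 q [ 14.4  42.2  66.7  18.7  94.3 -52.1]
turn(tool,deg) [-0.1  0.3 -0. ] shift now-axes [-1.7 -1.  19.9] shift after turn [-1.8 -1.  19.9]
```

>>> drive_tool(moves=[60,-1.5,-1,10,0,0,0,60,0,0,10,0,0,0,10,0,0,0,0,0,0,10,0,0,0,0,0,0,10,0,0,0,0,0,0,10,0,0,0,0,0,0,10,0,0,0,0,0,0,10,0,0,0,0,0,0])

```text
t: 18.55
tool_pos: [0.6207, 0.2797, 0.1658]
orientation: [-0.593, -2.562, -0.152]
force: [0.7, 0.7, 3.4]
opening: 0.0235
gripper_force: 16.6
```

>>> drive_tool(moves=[10,0,0,0,0,0,0,10,0,0,0,0,0,0,10,0,0,-20,0,0,0,10,0,0,-40,0,0,0,10,0,0,-50,0,0,0,10,30,0,-50,0,-8,0,10,40,0,-50,0,-8,0,10,0,0,0,0,-8,0])

```text
t: 19.35
tool_pos: [0.6577, 0.2641, 0.3686]
orientation: [-0.687, -2.979, -0.037]
force: [0.9, 0.4, 0.7]
opening: 0.0234
gripper_force: 14.9
```

>>> drive_tool(moves=[10,0,0,-40,0,-6,0,10,0,0,0,0,0,8.3,10,0,0,0,0,0,8.3,10,0,0,0,0,0,8.3,10,0,0,0,0,0,8.3,10,0,0,0,0,0,8.3,10,0,0,0,0,0,8.3,10,0,0,0,0,0,5])

```text
t: 20.15
tool_pos: [0.6599, 0.2615, 0.3977]
orientation: [2.04, 2.384, -0.008]
force: [0.9, -0.5, 0.0]
opening: 0.0233
gripper_force: 14.9
```

```bash
python3 go.py 535 -115 400 9.3 0
```

```text
t 20.15 pos [659.9 261.5 397.7] F [ 0.9 -0.5  0. ] open 23.31390301767278 gf 14.90378646454701 q [17.6 24.9 65.3 -0.3 89.9  8.7]
turn(tool,deg) [-0.1  0.4 -0.4] shift now-axes [-352.7 -181.6    0.2] shift after turn [-351.3 -184.1   -2.3]
```

>>> drive_tool(moves=[10,-20,-46,0,0,0,0,10,-20,-46,0,0,0,0,10,-40,-46,0,0,0,0,10,-45,-46,0,0,0,0,10,-45,-19,0,0,0,0,10,-45,-10,0,0,0,0,10,-45,-8,0,0,0,0,10,-45,0,0,0,0,0])

```text
t: 20.95
tool_pos: [0.5055, -0.0564, 0.4001]
orientation: [2.033, 2.39, -0.007]
force: [0.9, -0.1, -0.1]
opening: 0.0233
gripper_force: 14.9
```

>>> drive_tool(moves=[10,-45,0,0,0,0,0,10,0,0,0,0,0,0,10,0,0,0,0,0,0])

```text
t: 21.25
tool_pos: [0.5135, -0.1, 0.3999]
orientation: [2.037, 2.388, -0.007]
force: [0.6, -1.1, -0.0]
opening: 0.0231
gripper_force: 14.9
```

```bash
python3 go.py 497 -114 232 9.3 0
```

```text
t 21.25 pos [ 513.5 -100.   399.9] F [ 0.6 -1.1 -0. ] open 23.05281523387812 gf 14.905420831717038 q [-16.5  -4.4  97.8  -0.3  86.5 -25.6]
turn(tool,deg) [-0.1  0.3 -0.2] shift now-axes [-10.4 -18.2 168. ] shift after turn [-11.2 -18.5 167.9]
```

>>> drive_tool(moves=[10,-11,-18,40,0,0,0,10,0,0,40,0,0,0,10,0,0,40,0,0,0,10,0,0,40,0,0,0,10,0,0,8,0,0,0,10,0,0,0,0,0,0,42,0,0,0,0,0,0,42,0,0,0,0,0,0])

```text
t: 22.05
tool_pos: [0.4992, -0.1138, 0.2354]
orientation: [2.03, 2.387, -0.003]
force: [-0.4, 0.8, -0.5]
opening: 0.0346
gripper_force: 0.0
```

>>> drive_tool(moves=[42,0,0,0,0,0,0,42,0,0,-40,0,0,0,42,0,0,-50,0,0,0,70,0,0,-50,0,0,0,70,0,0,-50,0,0,0,70,0,0,-30,0,0,0,70,0,0,0,0,0,0])

```text
t: 22.75
tool_pos: [0.4985, -0.1128, 0.4604]
orientation: [2.026, 2.381, 0.001]
force: [0.4, 0.3, 0.3]
opening: 0.0682
gripper_force: 0.0
```

```bash
python3 go.py 460 272 470 9.3 0; python3 - <<'E'
from m import *
w=cam('wrist');save(w,'w3.png');P=cloud(w)
k=mask(w,'cork')&(P[...,2]<.06)
n,l,s,c=cv2.connectedComponentsWithStats(k.astype(np.uint8))
for i in range(1,n):
    if s[i,4]>60:print('c',s[i],np.nanmedian(P[l==i],0).round(3))
t=cam('top');P=cloud(t)
# pad & tube: fit
v,u=np.nonzero(roi(mask(t,'black'),(140,230,190,280)));Q=onplane(t,np.c_[u,v],.004)
h=cv2.convexHull((Q[:,:2]*1000).astype(np.float32))[:,0];h=h[h[:,1]<262]
A=np.c_[2*h,np.ones(len(h))];s=np.linalg.lstsq(A,(h**2).sum(1),rcond=None)[0];print('pad',s[:2],np.sqrt(s[2]+s[:2]@s[:2]))
E
```

```text
t 22.75 pos [ 498.5 -112.8  460.4] F [0.4 0.3 0.3] open 68.23984384886958 gf 0.0 q [-18.4  -7.8  94.7  -0.3  92.2 -27.6]
turn(tool,deg) [ 0.6  0.6 -0.1] shift now-axes [385.9  23.7 -13.6] shift after turn [386.   24.2  -9.6]
c [270 148  17  33 343] [ 0.533 -0.115  0.027]
c [247 151  16  32 327] [ 0.503 -0.122  0.027]
pad [460.74429125 268.17213875] 39.22317750283846
```

>>> drive_tool(moves=[75,46,3,-3,0,0,0,75,46,3,-3,0,0,0,75,46,3,-3,0,0,0,75,46,3,-3,0,0,0,75,46,3,0,0,0,0,75,46,3,0,0,0,0,75,46,3,0,0,0,0,75,46,3,0,0,0,0])

```text
t: 23.65
tool_pos: [0.4616, 0.2563, 0.4606]
orientation: [2.034, 2.39, -0.01]
force: [1.1, -0.6, 0.4]
opening: 0.075
gripper_force: 0.0
```

>>> drive_tool(moves=[75,0,0,0,0,0,0,75,0,0,0,0,0,0])

```text
t: 23.85
tool_pos: [0.4618, 0.2554, 0.4605]
orientation: [2.031, 2.393, -0.011]
force: [-0.0, 1.0, -0.9]
opening: 0.0748
gripper_force: 0.0
```

```bash
python3 go.py 460 272 470 9.3 0; python3 - <<'E'
from m import *
w=cam('wrist');save(w,'w4.png');P=cloud(w);print(-w['R'].T@w['t'])
q=P.reshape(-1,3);k=q[(np.hypot(q[:,0]-.46,q[:,1]-.27)<.06)&(q[:,2]>.225)&(q[:,2]<.27)];print(len(k),rect(k) if len(k)>3 else 0,k.mean(0) if len(k) else 0)
E
```

```text
t 23.85 pos [461.8 255.4 460.5] F [-0.   1.  -0.9] open 74.77559153265683 gf 0.0 q [23.5 -4.6 91.7 -0.3 93.1 14.1]
turn(tool,deg) [-0.2  0.4  0.1] shift now-axes [16.6  0.8 -9.6] shift after turn [16.7  0.9 -9.5]
[0.45172097 0.32258469 0.44029943]
2631 (array([460.8, 273.3]), array([42.2, 42.1]), 63.4) [0.46101737 0.27249691 0.24795903]
```

View pics/w4.png

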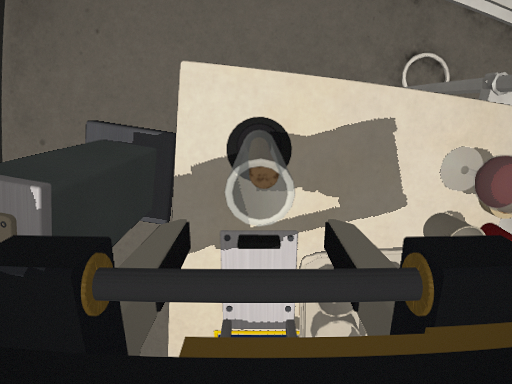

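The mouth ring at (260,192) shows the tube upright with the top cork visible inside at (262,178). The pad is at (258,150) and the stand at (260,280).

>>> drive_tool(moves=[75,18,2,0,0,0.4,0,75,0,0,0,0,0,0,75,0,0,25,0,0,0,75,0,0,25,0,0,0,75,0,0,20,0,0,0,75,0,0,0,0,0,0,75,0,0,0,0,0,0])

```text
t: 24.6
tool_pos: [0.4617, 0.2723, 0.3928]
orientation: [-2.036, -2.391, -0.0]
force: [-1.0, 0.2, -0.1]
opening: 0.0753
gripper_force: 0.0
```

```bash
python3 go.py 460.8 273.3 391 9.3 0; python3 - <<'E'
from m import *
w=cam('wrist')
m=mask(w,'black');v,u=np.nonzero(m);Q=onplane(w,np.c_[u,v],.004)
k=(np.hypot(Q[:,0]-.46,Q[:,1]-.28)<.09)&(Q[:,1]>.24)
h=cv2.convexHull((Q[k][:,:2]*1000).astype(np.float32))[:,0]
h=h[h[:,1]>275]
A=np.c_[2*h,np.ones(len(h))];s=np.linalg.lstsq(A,(h**2).sum(1),rcond=None)[0];print('pad',len(h),s[:2],np.sqrt(s[2]+s[:2]@s[:2]))
E
```

```text
t 24.6 pos [461.7 272.3 392.8] F [-1.   0.2 -0.1] open 75.30671897182631 gf 0.0 q [25.  -2.1 96.4  0.1 85.7 15.9]
turn(tool,deg) [-0.  -0.1 -0.1] shift now-axes [ 1.1 -0.7  1.8] shift after turn [ 1.1 -0.7  1.8]
pad 17 [462.64522948 266.72151108] 43.67814746540398
```

>>> drive_tool(moves=[75,1,-1,1,0,0,0,30,0,0,0,0,0,0,30,0,0,0,0,0,0,30,0,0,0,0,0,0,30,0,0,0,0,0,0,30,0,0,0,0,0,0,30,0,0,0,0,0,0,30,0,0,0,0,0,0], grip_force=50)

```text
t: 25.45
tool_pos: [0.4603, 0.2737, 0.3916]
orientation: [-2.035, -2.392, -0.001]
force: [0.1, -0.9, 1.6]
opening: 0.0423
gripper_force: 50.0
```

>>> drive_tool(moves=[30,0,0,0,0,0,0,30,0,0,0,0,0,0,30,0,0,-10,0,0,0,30,0,0,-25,0,0,0,30,0,0,-25,0,0,0,30,0,0,0,0,0,0,30,0,0,0,0,0,0])

```text
t: 26.15
tool_pos: [0.4605, 0.2736, 0.4514]
orientation: [-2.035, -2.392, -0.002]
force: [0.2, 0.7, -4.0]
opening: 0.0421
gripper_force: 50.0
```

```bash
python3 go.py 488.3 102.9 451 9.3 0
```

```text
t 26.15 pos [460.5 273.6 451.4] F [ 0.2  0.7 -4. ] open 42.121471742683866 gf 49.996802997775376 q [25.2 -3.4 91.6  0.1 91.8 16. ]
turn(tool,deg) [ 0.  -0.1 -0.1] shift now-axes [-173.     0.1    0.2] shift after turn [-173.    -0.2    0.4]
```

>>> drive_tool(moves=[30,-15,0,0,0,0,0,30,-30,0,0,0,0,0,30,-30,0,0,0,0,0,30,-30,0,0,0,0,0,30,-30,0,0,0,0,0,30,-28,0,0,0,0,0,30,-10,0,0,0,0,0,30,0,0,0,0,0,0])

```text
t: 26.95
tool_pos: [0.488, 0.1012, 0.4499]
orientation: [-2.037, -2.388, 0.001]
force: [-0.6, 0.8, -3.3]
opening: 0.0421
gripper_force: 50.0
```

>>> drive_tool(moves=[30,0,0,20,0,0,0,30,0,0,20,0,0,0,30,0,0,5,0,0,0,30,0,0,0,0,0,0])

```text
t: 27.35
tool_pos: [0.4875, 0.1035, 0.405]
orientation: [-2.032, -2.391, 0.002]
force: [0.1, -0.5, -3.0]
opening: 0.042
gripper_force: 50.0
```

```bash
python3 go.py 488.3 102.9 394.5 9.3 0; python3 - <<'E'
from m import *
s=cam('scene');save(s,'s1.png')
t=cam('top');P=cloud(t);q=P.reshape(-1,3);k=q[(np.hypot(q[:,0]-.488,q[:,1]-.1)<.15)]
for lo,hi in((.004,.01),(.03,.04)):
  kk=k[(k[:,2]>lo)&(k[:,2]<hi)];print(lo,len(kk),rect(kk) if len(kk)>3 else 0)
E
```

```text
t 27.35 pos [487.5 103.5 405. ] F [ 0.1 -0.5 -3. ] open 41.955135354479225 gf 49.99680113978684 q [  6.1  -8.4 101.    0.1  87.5  -3.2]
turn(tool,deg) [-0.2 -0.1 -0. ] shift now-axes [-0.8  0.7 10.5] shift after turn [-0.7  0.6 10.5]
0.004 1010 (array([470.1,  82.1]), array([243.2, 292.9]), 40.5)
0.03 81 (array([513. ,  24.9]), array([172.3, 192.6]), 69.2)
```

View pics/s1.png

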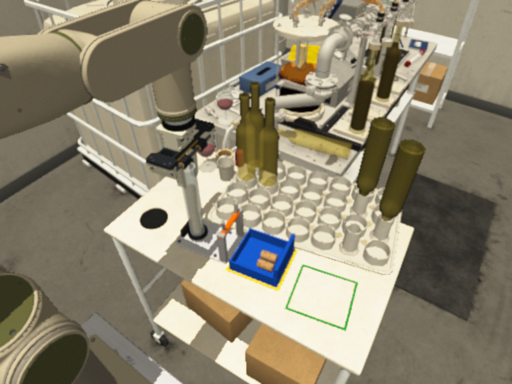

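The scene shows the tube held just above the stand's plate at (195,235), ahead of the stop block. The tray holds both corks at (267,260) and the pad is free at (154,217).

>>> drive_tool(moves=[30,0,1,5,0,0,0,30,0,0,4,0,0,0,30,0,0,1.5,0,0,0,30,0,0,0,0,0,0])

```text
t: 27.85
tool_pos: [0.489, 0.103, 0.3955]
orientation: [-2.035, -2.391, -0.001]
force: [0.8, 0.3, -2.9]
opening: 0.0424
gripper_force: 50.0
```

```bash
python3 go.py 488.3 102.9 394 9.3 0; python3 - <<'E'
from m import *
s=cam('scene');m=mask(s,'black')
v,u=np.nonzero(roi(m,(135,200,175,235)));Q=onplane(s,np.c_[u,v],.004)
h=cv2.convexHull((Q[:,:2]*1000).astype(np.float32));print('pad',cv2.minEnclosingCircle(h),Q.mean(0))
E
```

```text
t 27.85 pos [489.  103.  395.5] F [ 0.8  0.3 -2.9] open 42.40733282622547 gf 49.99680910259485 q [  6.   -8.  101.6   0.1  86.4  -3.2]
turn(tool,deg) [-0.  -0.1 -0.1] shift now-axes [-0.  -0.7  1.5] shift after turn [-0.  -0.7  1.5]
pad ((461.0744934082031, 265.4051818847656), 39.78369903564453) [0.46000036 0.26465019 0.004     ]
```

>>> drive_tool(moves=[30,0,0,1.5,0,0,0,30,0,0,0.5,0,0,0,30,0,0,0,0,0,0])

```text
t: 28.2
tool_pos: [0.489, 0.103, 0.3937]
orientation: [-2.035, -2.392, -0.001]
force: [-0.8, 0.4, -4.5]
opening: 0.042
gripper_force: 50.0
```

>>> drive_tool(moves=[30,-27,0,-1.1,0,4,0,30,-27,0,-1.1,0,4,0,30,-27,0,-1.1,0,4,0,30,-27,0,-1.1,0,4,0,30,-27,0,-1.1,0,4,0,30,0,0,0,0,0,0])

```text
t: 28.8
tool_pos: [0.511, -0.032, 0.3802]
orientation: [-1.855, -2.171, -0.331]
force: [0.7, 0.4, 0.8]
opening: 0.0424
gripper_force: 50.0
```

```bash
python3 go.py 488.3 102.9 394 9.3 20
```

```text
t 28.8 pos [511.  -32.  380.2] F [0.7 0.4 0.8] open 42.35845634917518 gf 49.99758511316031 q [-16.1  -2.2  99.1  18.2  91.9 -25.9]
turn(tool,deg) [ 0.1 -0.2 -0.3] shift now-axes [133.2  -1.4  34.2] shift after turn [133.3  -0.6  33.8]
```

>>> drive_tool(moves=[30,-27,0,-1.1,0,4,0,30,-27,0,-1.1,0,4,0,30,-27,0,-1.1,0,4,0,30,-14,0,-0.5,0,2,0,30,0,0,0,0,0,0,30,0,0,0,0,0,0])

```text
t: 29.4
tool_pos: [0.525, -0.1153, 0.3442]
orientation: [-1.712, -2.012, -0.524]
force: [0.4, -1.4, 3.8]
opening: 0.0422
gripper_force: 50.0
```

```bash
python3 go.py 488.3 102.9 394 9.3 36
```

```text
t 29.4 pos [ 525.  -115.3  344.2] F [ 0.4 -1.4  3.8] open 42.227410472360084 gf 49.99966555740684 q [-27.2   8.7  93.8  27.1  98.3 -37.4]
turn(tool,deg) [ 0.1  2.  -0.1] shift now-axes [211.2  -1.3  82.4] shift after turn [208.2  -0.9  89.7]
```

>>> drive_tool(moves=[30,-6.8,0,-0.6,0,1,0,30,-6.8,0,-0.6,0,1,0,30,0,0,0,0,0,0])

```text
t: 29.7
tool_pos: [0.5268, -0.1275, 0.3368]
orientation: [-1.69, -1.986, -0.552]
force: [2.5, -1.7, 3.4]
opening: 0.0422
gripper_force: 50.0
```

```bash
python3 go.py 488.3 102.9 394 9.3 36; python3 - <<'E'
from m import *
s=cam('scene');save(s,'s2.png');c=s['color'][120:290,120:320,::-1];cv2.imwrite('pics/s2c.png',cv2.resize(c,None,fx=3.5,fy=3.5))
E
```

```text
t 29.7 pos [ 526.8 -127.5  336.8] F [ 2.5 -1.7  3.4] open 42.19170856734504 gf 50.00095547642559 q [-28.6  10.7  92.8  28.2  99.3 -38.9]
turn(tool,deg) [ 0.1 -0.1 -0.1] shift now-axes [222.4  -1.1  91.4] shift after turn [222.6  -0.7  91. ]
```

View pics/s2c.png

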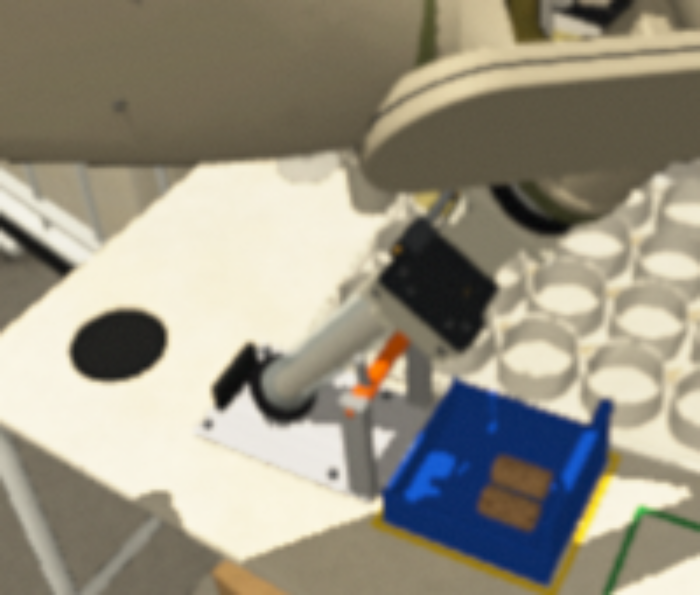

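The tube leans over the orange bar at (385,370) in the crop, between the pins, with its foot on the plate by the stop block.

>>> drive_tool(moves=[30,-6.8,0,-0.6,0,1,0,30,0,0,0,0,0,0,30,0,0,0,0,0,0])

```text
t: 30.05
tool_pos: [0.5275, -0.1332, 0.3331]
orientation: [-1.679, -1.974, -0.565]
force: [2.2, -2.3, 5.1]
opening: 0.0424
gripper_force: 50.0
```

>>> drive_tool(moves=[30,-6.8,0,-0.6,0,1,0,30,0,0,0,0,0,0,30,0,0,0,0,0,0])

```text
t: 30.35
tool_pos: [0.5281, -0.1382, 0.3288]
orientation: [-1.667, -1.959, -0.576]
force: [-0.4, 3.5, 3.4]
opening: 0.0423
gripper_force: 50.0
```

>>> drive_tool(moves=[30,-6.8,0,-0.6,0,1,0,30,0,0,0,0,0,0,30,0,0,0,0,0,0])

```text
t: 30.65
tool_pos: [0.5289, -0.143, 0.3253]
orientation: [-1.655, -1.947, -0.59]
force: [-1.2, 8.3, 5.2]
opening: 0.0419
gripper_force: 50.0
```

Contact with the bar. Release and withdraw along the tube.

>>> drive_tool(moves=[44,0,0,0,0,0,0,50,0,0,0,0,0,0,70,0,0,0,0,0,0,70,0,0,0,0,0,0,70,0,0,0,0,0,0,70,0,0,0,0,0,0,70,0,0,0,0,0,0])

```text
t: 31.35
tool_pos: [0.5292, -0.1441, 0.3258]
orientation: [-1.659, -1.949, -0.589]
force: [1.1, -0.0, -0.5]
opening: 0.0701
gripper_force: 0.0
```

>>> drive_tool(moves=[70,0,0,-20,0,0,0,70,0,0,-40,0,0,0,70,0,0,-40,0,0,0,70,0,0,0,0,0,0,70,0,0,0,0,0,0])

```text
t: 31.85
tool_pos: [0.5394, -0.2068, 0.4039]
orientation: [-1.66, -1.95, -0.589]
force: [0.6, -0.1, 0.3]
opening: 0.0699
gripper_force: 0.0
```

```bash
python3 go.py 488.3 102.9 394 9.3 40; python3 - <<'E'
from m import *
w=cam('wrist');t=cam('top');s=cam('scene');np.savez('lean.npz',Pw=cloud(w),Pt=cloud(t),Ps=cloud(s))
c=s['color'][120:290,120:320,::-1];cv2.imwrite('pics/s3c.png',cv2.resize(c,None,fx=3.5,fy=3.5))
a=np.radians(9.3);ex=np.array([np.cos(a),np.sin(a)]);ey=np.array([-ex[1],ex[0]])
for n,c in(('w',w),('t',t),('s',s)):
    q=cloud(c).reshape(-1,3);b=(q[:,:2]-[.506,-.0057])*1000;X=b@ex;Y=b@ey;Z=q[:,2]*1000
    # tube upper surface: per Y bins max Z within |X|<12
    for y in range(-80,150,20):
        k=(abs(X)<25)&(abs(Y-y)<5)&(Z>20)&(Z<260)
        if k.sum()>5: print(n,y,k.sum(),'x',X[k].min().round(),X[k].max().round(),'z',np.percentile(Z[k],[5,50,95]).round())
E
```

```text
t 31.85 pos [ 539.4 -206.8  403.9] F [ 0.6 -0.1  0.3] open 69.89648115539408 gf 0.0 q [-34.8  15.9  80.3  29.  110.5 -40.2]
turn(tool,deg) [ 0.1  1.  -0.1] shift now-axes [237.7  -1.2 205.3] shift after turn [234.1  -0.4 209.4]
w -60 519 x -15.0 25.0 z [199. 207. 213.]
w -40 698 x -16.0 24.0 z [177. 223. 229.]
w -20 484 x -16.0 25.0 z [157. 163. 214.]
w 0 136 x -25.0 24.0 z [122. 184. 193.]
w 20 90 x -15.0 24.0 z [149. 162. 170.]
w 40 71 x -15.0 24.0 z [126. 136. 146.]
w 60 48 x -14.0 23.0 z [104. 113. 121.]
w 80 47 x -14.0 24.0 z [77. 89. 97.]
w 100 68 x -23.0 25.0 z [28. 44. 72.]
w 120 181 x -18.0 25.0 z [44. 47. 51.]
w 140 178 x -24.0 25.0 z [22. 30. 36.]
t -60 39 x -13.0 21.0 z [199. 204. 210.]
t -40 51 x -17.0 24.0 z [182. 219. 230.]
t -20 61 x -24.0 24.0 z [182. 209. 218.]
t 0 67 x -25.0 24.0 z [120. 181. 196.]
t 20 51 x -16.0 23.0 z [142. 163. 170.]
t 40 48 x -16.0 24.0 z [115. 137. 147.]
t 60 44 x -15.0 24.0 z [ 99. 114. 123.]
t 80 42 x -15.0 24.0 z [72. 90. 99.]
t 100 49 x -23.0 24.0 z [27. 65. 74.]
t 120 47 x -22.0 24.0 z [38. 46. 52.]
s -60 30 x -16.0 23.0 z [198. 207. 215.]
s -40 118 x -19.0 22.0 z [183. 208. 229.]
s -20 61 x -18.0 6.0 z [157. 190. 212.]
s 0 88 x -23.0 9.0 z [118. 154. 186.]
s 20 50 x -18.0 7.0 z [115. 144. 165.]
s 40 52 x -18.0 9.0 z [ 90. 119. 141.]
s 60 51 x -16.0 10.0 z [ 62.  95. 117.]
s 80 43 x -15.0 11.0 z [37. 71. 91.]
s 100 46 x -23.0 8.0 z [27. 47. 71.]
s 120 41 x -18.0 24.0 z [43. 50. 54.]
s 140 47 x -25.0 22.0 z [22. 32. 39.]
```

View pics/s3c.png

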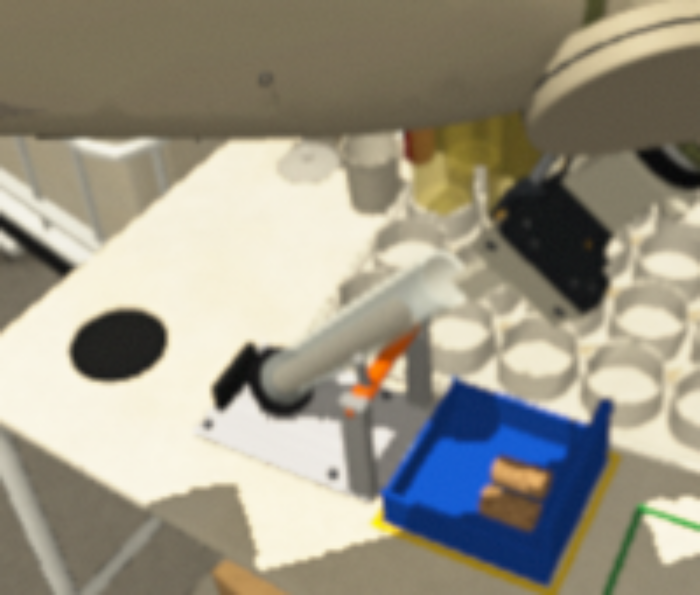

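>>> drive_tool(moves=[75,0,0,-10,0,-7.8,0,75,0,0,-10,0,-7.8,0,75,0,0,-10,0,-7.8,0,75,0,0,-10,0,-7.8,0,75,0,0,-10,0,-7.8,0,75,40,0,0,0,0,0,75,40,0,0,0,0,0,75,40,0,0,0,0,0])

```text
t: 32.8
tool_pos: [0.5223, -0.1051, 0.4472]
orientation: [-2.033, -2.391, -0.0]
force: [-0.1, 0.5, 0.5]
opening: 0.075
gripper_force: 0.0
```

```bash
python3 go.py 468 256 440 9.3 0
```

```text
t 32.8 pos [ 522.3 -105.1  447.2] F [-0.1  0.5  0.5] open 74.97486024889291 gf 0.0 q [-16.9  -3.7  92.3   0.1  91.6 -26.2]
turn(tool,deg) [-0.1 -0.1 -0.1] shift now-axes [365.1   4.4   8.1] shift after turn [365.2   4.7   7.2]
```

>>> drive_tool(moves=[70,45,1,0,0,0,0,70,45,1,0,0,0,0,70,45,1,0,0,0,0,70,45,1,0,0,0,0,70,45,0,0,0,0,0,70,45,0,0,0,0,0,70,45,0,0,0,0,0,70,45,0,0,0,0,0])

```text
t: 33.6
tool_pos: [0.468, 0.251, 0.4478]
orientation: [-2.033, -2.392, 0.001]
force: [1.4, 0.3, 0.3]
opening: 0.07
gripper_force: 0.0
```

>>> drive_tool(moves=[70,0,0,0,0,-8.5,0,70,0,0,0,0,-8.5,0,70,0,0,0,0,-8.5,0,70,0,0,0,0,-8.5,0,70,0,0,0,0,-8.5,0,70,0,0,0,0,-8.5,0,70,0,0,0,0,0,0])

```text
t: 34.3
tool_pos: [0.4684, 0.2499, 0.4459]
orientation: [1.525, 1.802, -0.737]
force: [0.4, 1.2, -0.7]
opening: 0.0702
gripper_force: 0.0
```

```bash
python3 go.py 468 256 260 9.3 -50.7
```

```text
t 34.3 pos [468.4 249.9 445.9] F [ 0.4  1.2 -0.7] open 70.19405922322628 gf 0.0 q [ 36.8   7.8  88.1 -46.3 107.2  22.4]
turn(tool,deg) [-0.1  0.5  0.3] shift now-axes [148.8   1.6 111.7] shift after turn [147.7   0.6 113.1]
```

>>> drive_tool(moves=[70,37,0,0,0,0,0,70,37,0,0,0,0,0,70,37,0,37,0,0,0,70,37,0,38,0,0,0,70,0,0,38,0,0,0,70,0,0,0,0,0,0,70,0,0,0,0,0,0])

```text
t: 35.0
tool_pos: [0.4682, 0.2545, 0.2679]
orientation: [1.535, 1.803, -0.73]
force: [-0.1, 0.1, 0.5]
opening: 0.0698
gripper_force: 0.0
```

```bash
python3 go.py 480.8 178.7 197 9.3 -50.7; python3 - <<'E'
from m import *
w=cam('wrist');save(w,'w5.png')
a=np.radians(9.3);ex=np.array([np.cos(a),np.sin(a)]);ey=np.array([-ex[1],ex[0]])
q=cloud(w).reshape(-1,3);b=(q[:,:2]-[.506,-.0057])*1000;X=b@ex;Y=b@ey;Z=q[:,2]*1000
for y in range(-40,120,20):
    k=(abs(X)<45)&(abs(Y-y)<4);k&=(Z>240-1.22*(y+40)-45+0)&(Z<260-1.22*(y+40))
    if k.sum()>5: print(y,k.sum(),'x',np.percentile(X[k],[2,98]).round(1),'z',np.percentile(Z[k],[50,95,99]).round(1))
E
```

```text
t 35.0 pos [468.2 254.5 267.9] F [-0.1  0.1  0.5] open 69.82662056647933 gf 0.0 q [ 37.1  18.2  95.6 -43.3  94.5  35.8]
turn(tool,deg) [-0.2  0.1 -0. ] shift now-axes [  6.3   0.6 104.3] shift after turn [  6.2   0.2 104.3]
-20 166 x [-15.   26.2] z [198.1 203.2 203.2]
0 450 x [-10.5  21.7] z [184.6 191.1 192.7]
20 102 x [-15.3  26.6] z [144.2 149.5 149.9]
40 725 x [-13.8  25.8] z [135.  142.9 144.4]
60 775 x [-13.9  26. ] z [111.3 118.9 120.7]
80 867 x [-13.3  26.2] z [87.4 95.1 96.5]
100 936 x [-12.7  27.5] z [63.6 71.  72.8]
```

View pics/w5.png

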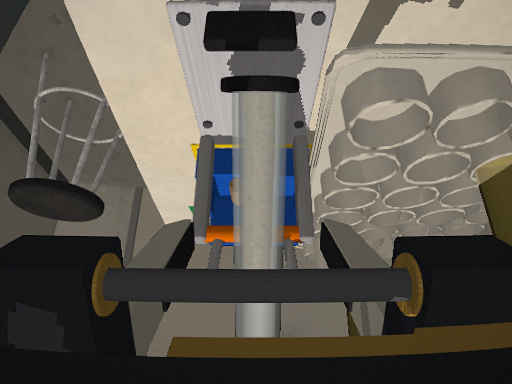

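The tube lies along the image centre at (260,200) between the fingers, its flange at (260,85) and the bar at (250,238).

>>> drive_tool(moves=[70,2,1,30,0,0,0,70,2,0,30,0,0,0,70,2,0,30,0,0,0,70,0,0,12,0,0,0,70,0,0,0,0,0,0,70,0,0,0,0,0,0])

```text
t: 35.65
tool_pos: [0.4822, 0.1818, 0.2009]
orientation: [1.534, 1.8, -0.726]
force: [0.3, 0.3, 0.2]
opening: 0.0697
gripper_force: 0.0
```

```bash
python3 go.py 481.8 178.9 197 9.3 -50.7
```

```text
t 35.65 pos [482.2 181.8 200.9] F [0.3 0.3 0.2] open 69.6835313186695 gf 0.0 q [ 30.4  19.5 102.3 -46.6  84.5  37.4]
turn(tool,deg) [ 0.   0.1 -0.2] shift now-axes [ 1.3 -0.9  4.6] shift after turn [ 1.3 -0.9  4.6]
```

>>> drive_tool(moves=[70,1,-1,4.5,0,0,0,30,0,0,0,0,0,0,30,0,0,0,0,0,0,30,0,0,0,0,0,0,30,0,0,0,0,0,0,30,0,0,0,0,0,0,30,0,0,0,0,0,0,30,0,0,0,0,0,0], grip_force=60)

```text
t: 36.45
tool_pos: [0.4811, 0.1779, 0.1959]
orientation: [1.532, 1.801, -0.729]
force: [-0.3, 2.4, 1.2]
opening: 0.0424
gripper_force: 60.0
```

```bash
cat > tip.py <<'E'
from go import *
th0=39.3
a9=np.radians(9.3);ey=np.array([-np.sin(a9),np.cos(a9)]);B=np.array([0,112.])
s=robot.read_state();p=s['tool_pos']*1000
T=np.array([(p[:2]-[506,-5.7])@ey,p[2]])
def an(t):
    t=np.radians(t);return np.array([-np.sin(t),np.cos(t)]),np.array([np.cos(t),np.sin(t)])
d=Ro.from_rotvec(s['orientation']).apply([0,0,1]);tau=np.degrees(np.arctan2(d[:2]@ey,-d[2]));th=90+tau
a,n=an(th);G=T-167*n
print('theta tool',th,'G',G,'bar rel G along a',(B-G)@a,'perp',(B-G)@n,'F',s['force'],s['opening']*1000,s['gripper_force'])
E
python3 tip.py
```

```text
theta tool 39.09854184508477 G [55.6 90.5] bar rel G along a 51.73055662332247 perp -29.632614410819524 F [-0.3  2.4  1.2] 42.37210069713714 60.00162821263075
```

```bash
cat >> tip.py <<'E'
def tcp(t,e,pp):
    a,n=an(t);return B-e*a+pp*n+167*n
def rows(ths,es,pp,th_start,T0):
    cur=T0;tc=th_start
    for t,e in zip(ths,es):
        new=tcp(t,e,pp);D=new-cur
        ta=np.radians(tc-90);x=np.array([np.cos(ta),np.sin(ta)]);z=np.array([np.sin(ta),-np.cos(ta)])
        print('th %.1f e %.1f  x %.1f z %.1f turn %.2f'%(t,e,D@x,D@z,t-tc));cur=new;tc=t
E
cat > tip1.py <<'E'
from tip import *
ths=np.linspace(th,130,18)[1:];es=np.interp(ths,[70,130],[51.7,69]);rows(ths,es,29.0,th,T)
E
python3 tip1.py
```

```text
theta tool 39.09854184508477 G [55.6 90.5] bar rel G along a 51.73055662332247 perp -29.632614410819524 F [-0.3  2.4  1.2] 42.37210069713714 60.00162821263075
th 44.4 e 51.7  x -18.5 z -3.3 turn 5.35
th 49.8 e 51.7  x -18.5 z -4.0 turn 5.35
th 55.1 e 51.7  x -18.5 z -4.0 turn 5.35
th 60.5 e 51.7  x -18.5 z -4.0 turn 5.35
th 65.8 e 51.7  x -18.5 z -4.0 turn 5.35
th 71.2 e 52.0  x -18.2 z -4.0 turn 5.35
th 76.5 e 53.6  x -17.0 z -4.1 turn 5.35
th 81.9 e 55.1  x -17.0 z -4.3 turn 5.35
th 87.2 e 56.7  x -17.0 z -4.4 turn 5.35
th 92.6 e 58.2  x -17.0 z -4.6 turn 5.35
th 97.9 e 59.7  x -17.0 z -4.7 turn 5.35
th 103.3 e 61.3  x -17.0 z -4.9 turn 5.35
th 108.6 e 62.8  x -17.0 z -5.0 turn 5.35
th 114.0 e 64.4  x -17.0 z -5.1 turn 5.35
th 119.3 e 65.9  x -17.0 z -5.3 turn 5.35
th 124.7 e 67.5  x -17.0 z -5.4 turn 5.35
th 130.0 e 69.0  x -17.0 z -5.6 turn 5.35
```

>>> drive_tool(moves=[30,-18.5,0,-3.3,0,5.35,0,30,-18.5,0,-4,0,5.35,0,30,-18.5,0,-4,0,5.35,0,30,-18.5,0,-4,0,5.35,0,30,-18.5,0,-4,0,5.35,0,30,-18.2,0,-4,0,5.35,0,30,0,0,0,0,0,0])

```text
t: 37.15
tool_pos: [0.4935, 0.1044, 0.2828]
orientation: [1.867, 2.187, -0.303]
force: [0.8, 1.3, -1.3]
opening: 0.0423
gripper_force: 60.0
```

```bash
python3 tip1.py
```

```text
theta tool 71.29579810242525 G [ 57.1 124.6] bar rel G along a 50.069716724237885 perp -30.29391573163508 F [ 0.8  1.3 -1.3] 42.33201005766748 59.9839972704649
th 74.7 e 53.1  x -8.9 z -1.5 turn 3.45
th 78.2 e 54.1  x -10.9 z -2.9 turn 3.45
th 81.7 e 55.1  x -10.9 z -3.0 turn 3.45
th 85.1 e 56.1  x -10.9 z -3.0 turn 3.45
th 88.6 e 57.1  x -10.9 z -3.1 turn 3.45
th 92.0 e 58.0  x -10.9 z -3.1 turn 3.45
th 95.5 e 59.0  x -10.9 z -3.2 turn 3.45
th 98.9 e 60.0  x -10.9 z -3.3 turn 3.45
th 102.4 e 61.0  x -10.9 z -3.3 turn 3.45
th 105.8 e 62.0  x -10.9 z -3.4 turn 3.45
th 109.3 e 63.0  x -10.9 z -3.4 turn 3.45
th 112.7 e 64.0  x -10.9 z -3.5 turn 3.45
th 116.2 e 65.0  x -10.9 z -3.6 turn 3.45
th 119.6 e 66.0  x -10.9 z -3.6 turn 3.45
th 123.1 e 67.0  x -10.9 z -3.7 turn 3.45
th 126.5 e 68.0  x -10.9 z -3.7 turn 3.45
th 130.0 e 69.0  x -10.9 z -3.8 turn 3.45
```

>>> drive_tool(moves=[30,-15.5,0,-3,0,5.35,0,30,-17,0,-4.3,0,5.35,0,30,-17,0,-4.4,0,5.35,0,30,-17,0,-4.6,0,5.35,0,30,-17,0,-4.7,0,5.35,0,30,0,0,0,0,0,0])

```text
t: 37.75
tool_pos: [0.5058, 0.0259, 0.313]
orientation: [-1.969, -2.306, -0.135]
force: [2.5, 1.6, 3.9]
opening: 0.0422
gripper_force: 60.0
```

```bash
python3 tip1.py|head -3
```

```text
theta tool 97.9362905266108 G [ 54.2 147.6] bar rel G along a 58.63896296607292 perp -27.72126987357167 F [2.5 1.6 3.9] 42.24609242915484 59.9827766418457
th 99.8 e 60.3  x -4.8 z -3.2 turn 1.89
th 101.7 e 60.8  x -5.9 z -1.9 turn 1.89
```

>>> drive_tool(moves=[30,-17,0,-5.8,0,5.35,0,30,-17,0,-5,0,5.35,0,30,-17,0,-5.1,0,5.35,0,30,-17,0,-5.3,0,5.35,0,30,-17,0,-5.4,0,5.35,0,30,-17,0,-5.6,0,5.35,0,30,0,0,0,0,0,0,30,0,0,0,0,0,0])

```text
t: 38.55
tool_pos: [0.5219, -0.0765, 0.3039]
orientation: [-1.652, -1.936, -0.592]
force: [0.5, -4.8, -1.6]
opening: 0.042
gripper_force: 60.0
```

```bash
python3 tip1.py|head -3; python3 - <<'E'
from m import *
s=cam('scene');c=s['color'][120:290,120:320,::-1];cv2.imwrite('pics/s4c.png',cv2.resize(c,None,fx=3.5,fy=3.5))
E
```

```text
theta tool 129.8628465572238 G [ 34.6 175.7] bar rel G along a 67.42450030047792 perp -26.736473605013714 F [ 0.5 -4.8 -1.6] 41.980552817269256 60.0045982003212
th 129.9 e 69.0  x 1.5 z -2.3 turn 0.01
th 129.9 e 69.0  x -0.0 z -0.0 turn 0.01
```

View pics/s4c.png

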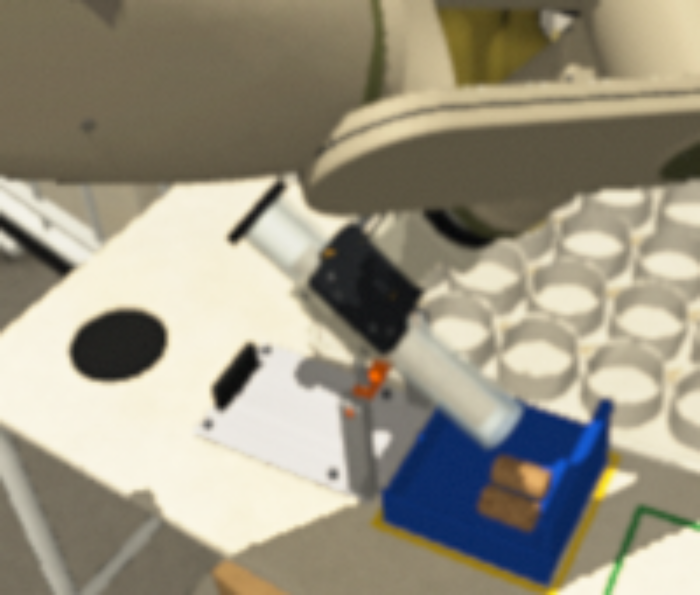

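The tube is tipped over the bar with its mouth over the tray at (495,425) in the crop; the corks have not come out yet.

>>> drive_tool(moves=[30,0,0,0,0,0,0,30,0,0,0,0,0,0,30,0,0,0,0,0,0,30,0,0,0,0,0,0,30,0,0,0,0,0,0,30,0,0,0,0,0,0,30,0,0,0,0,0,0,30,0,0,0,0,0,0])

```text
t: 39.4
tool_pos: [0.5221, -0.0764, 0.3057]
orientation: [-1.648, -1.937, -0.6]
force: [-1.9, -2.8, -0.5]
opening: 0.0419
gripper_force: 60.0
```

```bash
cat > corks.py <<'E'
from m import *
import sys
for n in('scene','top'):
    s=cam(n);P=cloud(s)
    k=mask(s,'cork')&(P[...,2]<.12)&(P[...,2]>0)&(P[...,0]<.68)&(P[...,0]>.38)&(P[...,1]<.4)
    c,l,st,ce=cv2.connectedComponentsWithStats(k.astype(np.uint8))
    for i in range(1,c):
        if st[i,4]>12:print(n,'c',st[i],np.nanmedian(P[l==i],0).round(3))
    if n=='scene':
        c=s['color'][120:340,120:380,::-1];cv2.imwrite('pics/'+sys.argv[1],cv2.resize(c,None,fx=2.6,fy=2.6))
E
python3 corks.py s5.png
```

```text
scene c [257 242  22  30 399] [ 0.514 -0.126  0.047]
```

View pics/s5.png

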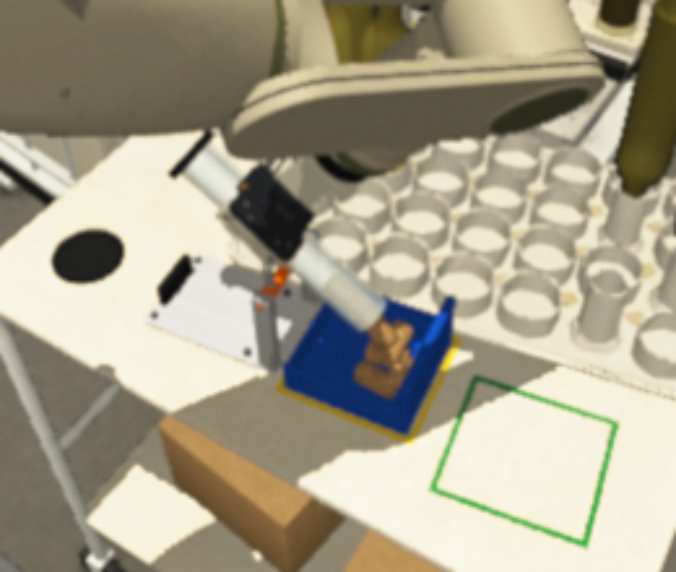

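Corks have slid out, but one still sits at the mouth at (380,325) on the pile, so I draw the tube back along its axis.

>>> drive_tool(moves=[30,8,0,0,0,0,0,30,10,0,0,0,0,0,30,10,0,0,0,0,0,30,10,0,0,0,2,0,30,0,0,0,0,2,0,30,0,0,0,0,0,0,30,0,0,0,0,0,0,30,0,0,0,0,0,0])

```text
t: 40.3
tool_pos: [0.5177, -0.0478, 0.3302]
orientation: [-1.606, -1.888, -0.649]
force: [0.2, -0.5, 0.5]
opening: 0.042
gripper_force: 60.0
```

```bash
python3 corks.py s6.png; python3 tip1.py|head -1
```

```text
scene c [225 224   7  11  13] [ 0.492 -0.019  0.115]
scene c [244 237  33  35 586] [ 0.522 -0.108  0.03 ]
theta tool 134.0290140224159 G [ 72.6 210.2] bar rel G along a 120.44497545849168 perp -20.082959191382322 F [ 0.9 -1.   1.6] 42.18496993154634 59.997548684477806
```

View pics/s6.png

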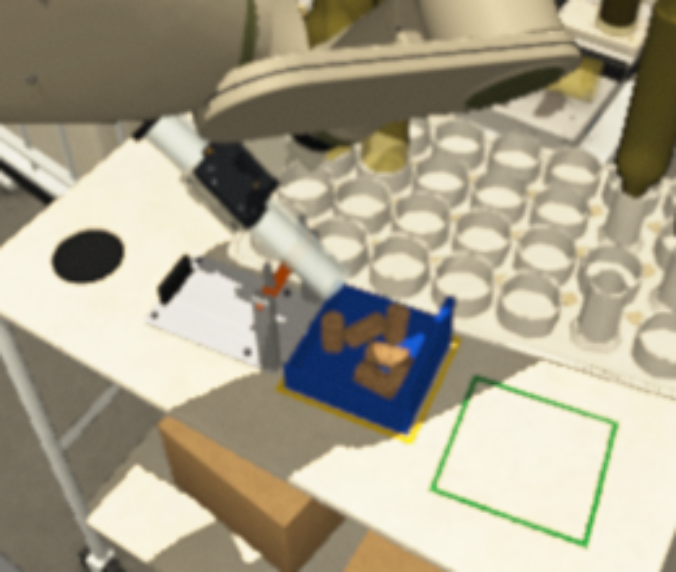

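The corks lie spread over the tray and the tube mouth is empty. Next I lift the tube off the bar and swing it back to lean on the stand, so I can regrip it at its mouth.

```bash
cat > back.py <<'E'
from tip import *
import sys
thf,ef,pf,N=map(float,sys.argv[1:5]);N=int(N)
e0=(B-G)@a;p0=-(B-G)@n
cur=T;tc=th
for i in range(1,N+1):
    f=i/N;t=th+(thf-th)*f;e=e0+(ef-e0)*f;pp=p0+(pf-p0)*min(1,f*3)
    new=tcp(t,e,pp);D=new-cur;ta=np.radians(tc-90);x=np.array([np.cos(ta),np.sin(ta)]);z=np.array([np.sin(ta),-np.cos(ta)])
    print('th %.1f  x %.1f z %.1f turn %.2f'%(t,D@x,D@z,t-tc));cur=new;tc=t
E
python3 back.py 46 48 45 16
```

```text
theta tool 134.0290140224159 G [ 72.6 210.2] bar rel G along a 120.44497545849168 perp -20.082959191382322 F [ 0.9 -1.   1.6] 42.18496993154634 59.997548684477806
th 128.5  x 13.3 z 7.3 turn -5.50
th 123.0  x 13.8 z 6.9 turn -5.50
th 117.5  x 14.3 z 6.5 turn -5.50
th 112.0  x 14.7 z 6.1 turn -5.50
th 106.5  x 15.2 z 5.7 turn -5.50
th 101.0  x 15.4 z 8.4 turn -5.50
th 95.5  x 15.4 z 9.5 turn -5.50
th 90.0  x 15.4 z 9.1 turn -5.50
th 84.5  x 15.4 z 8.6 turn -5.50
th 79.0  x 15.5 z 8.2 turn -5.50
th 73.5  x 15.5 z 7.7 turn -5.50
th 68.0  x 15.5 z 7.3 turn -5.50
th 62.5  x 15.5 z 6.9 turn -5.50
th 57.0  x 15.5 z 6.4 turn -5.50
th 51.5  x 15.6 z 6.0 turn -5.50
th 46.0  x 15.6 z 5.6 turn -5.50
```

>>> drive_tool(moves=[30,0,0,-15,0,0,0,30,13.3,0,10,0,-5.5,0,30,13.8,0,10,0,-5.5,0,30,14.3,0,9.5,0,-5.5,0,30,14.7,0,9,0,-5.5,0,30,15.2,0,9,0,-5.5,0,30,15.4,0,8.4,0,-5.5,0,30,15.4,0,9.5,0,-5.5,0])

```text
t: 41.2
tool_pos: [0.5001, 0.06, 0.3305]
orientation: [-1.99, -2.337, -0.093]
force: [0.0, 0.4, -3.3]
opening: 0.0423
gripper_force: 60.0
```

>>> drive_tool(moves=[30,15.4,0,9.1,0,-5.5,0,30,15.4,0,8.6,0,-5.5,0,30,15.4,0,8.2,0,-5.5,0,30,15.4,0,7.7,0,-5.5,0,30,0,0,0,0,0,0])

```text
t: 41.7
tool_pos: [0.4894, 0.1203, 0.2916]
orientation: [1.884, 2.22, -0.28]
force: [-1.0, 0.5, -2.9]
opening: 0.0421
gripper_force: 60.0
```

```bash
python3 back.py 46 48 42 5; cat > ang.py <<'E'
from tip import *
from m import cam,cloud
ex=np.array([ey[1],-ey[0]])
tt=th
for nme in('top','scene'):
    c=cam(nme);q=cloud(c).reshape(-1,3);b=(q[:,:2]-[.506,-.0057])*1000;X=b@ex;YZ=np.c_[b@ey,q[:,2]*1000]
    r=YZ-G;al=r@a;pe=r@n
    for lo,hi in((-75,-30),(25,150)):
        pts=[]
        for u in np.arange(lo,hi,8):
            k=(abs(X-6)<22)&(abs(al-u)<4)&(abs(pe)<35)
            if k.sum()>8: pts.append((u,np.percentile(pe[k],92)))
        if len(pts)>1: print(nme,np.array(pts).round(1).tolist())
E
python3 ang.py
```

```text
theta tool 73.42905590247331 G [ 79.4 131.6] bar rel G along a 70.50370679977927 perp -41.38761401855301 F [-1.   0.5 -2.9] 42.07264078306269 59.99881982803345
th 67.9  x 15.2 z 6.9 turn -5.49
th 62.5  x 15.2 z 6.6 turn -5.49
th 57.0  x 15.2 z 6.4 turn -5.49
th 51.5  x 15.2 z 6.0 turn -5.49
th 46.0  x 15.3 z 5.5 turn -5.49
theta tool 73.42905590247331 G [ 79.4 131.6] bar rel G along a 70.50370679977927 perp -41.38761401855301 F [-1.   0.5 -2.9] 42.07264078306269 59.99881982803345
top [[25.0, 20.9], [33.0, 22.3], [41.0, 22.0], [49.0, 22.6], [57.0, 22.6], [65.0, 23.2], [73.0, 23.6], [81.0, 22.5], [89.0, 22.1], [97.0, 22.9], [105.0, 22.4], [113.0, 23.5], [121.0, 24.3], [129.0, 23.1], [137.0, 24.2], [145.0, 23.8]]
scene [[25.0, 21.2], [33.0, 21.2], [41.0, 20.8], [49.0, 21.1], [57.0, 21.4], [65.0, 21.9], [73.0, 21.5], [81.0, 22.4], [89.0, 21.3], [97.0, 21.3], [105.0, 21.8], [113.0, 21.9], [121.0, 22.4], [129.0, 22.6], [137.0, 21.8], [145.0, 22.9]]
```

>>> drive_tool(moves=[30,15.2,0,6.9,0,-5.5,0,30,15.2,0,6.6,0,-5.5,0,30,15.2,0,6.4,0,-5.5,0,30,15.2,0,6,0,-5.5,0,30,15.3,0,5.5,0,-5.5,0,30,0,0,0,0,0,0,30,0,0,0,0,0,0])

```text
t: 42.5
tool_pos: [0.4825, 0.1705, 0.2312]
orientation: [1.61, 1.892, -0.648]
force: [0.4, 0.0, -2.6]
opening: 0.0422
gripper_force: 60.0
```

```bash
python3 back.py 40.5 49.5 32 4
```

```text
theta tool 46.24435523830423 G [ 62.2 110.5] bar rel G along a 45.93401193352114 perp -41.95140843784809 F [ 0.4  0.  -2.6] 42.17280731747462 59.99802175909281
th 44.8  x 5.9 z 8.7 turn -1.44
th 43.4  x 5.9 z 3.7 turn -1.44
th 41.9  x 5.9 z 1.3 turn -1.44
th 40.5  x 5.9 z 1.3 turn -1.44
```

>>> drive_tool(moves=[30,5.9,0,3.5,0,-1.44,0,30,5.9,0,4,0,-1.44,0,30,5.9,0,4,0,-1.44,0,30,5.9,0,3.5,0,-1.44,0,30,0,0,0,0,0,0])

```text
t: 43.0
tool_pos: [0.4805, 0.1764, 0.2019]
orientation: [1.543, 1.817, -0.72]
force: [0.4, 0.3, -2.9]
opening: 0.0425
gripper_force: 60.0
```

```bash
python3 back.py 40.1 51.5 29.3 2
```

```text
theta tool 40.16877831664859 G [56.2 94.2] bar rel G along a 49.917242836516444 perp -31.468511942744886 F [ 0.4  0.3 -2.9] 42.53592734957518 59.99848164618015
th 40.1  x 0.9 z 2.2 turn -0.03
th 40.1  x 0.9 z 0.0 turn -0.03
```

>>> drive_tool(moves=[30,0.9,0,1.2,0,0,0,30,0.9,0,1,0,0,0,30,0,0,0,0,0,0])

```text
t: 43.3
tool_pos: [0.4813, 0.176, 0.2009]
orientation: [1.545, 1.816, -0.716]
force: [0.4, 0.7, -2.4]
opening: 0.0418
gripper_force: 60.0
```

>>> drive_tool(moves=[30,1,0,0.6,0,0,0,30,0,0,0,0,0,0])

```text
t: 43.5
tool_pos: [0.4813, 0.1762, 0.1997]
orientation: [1.545, 1.816, -0.716]
force: [-1.0, 0.7, -3.1]
opening: 0.0421
gripper_force: 60.0
```

>>> drive_tool(moves=[30,1.2,0,1,0,0,0,30,0,0,0,0,0,0])

```text
t: 43.7
tool_pos: [0.4814, 0.1761, 0.1985]
orientation: [1.545, 1.815, -0.716]
force: [0.2, -2.0, 1.4]
opening: 0.0419
gripper_force: 60.0
```

>>> drive_tool(moves=[30,1.2,0,1,0,0,0,30,0,0,0,0,0,0,30,0,0,0,0,0,0])

```text
t: 44.0
tool_pos: [0.4817, 0.1761, 0.1978]
orientation: [1.545, 1.814, -0.717]
force: [-2.5, -1.9, 8.2]
opening: 0.0421
gripper_force: 60.0
```

```bash
python3 tip.py
```

```text
theta tool 40.15362639743526 G [55.7 90.1] bar rel G along a 52.61618237656669 perp -28.43054273779514 F [-2.5 -1.9  8.2] 42.06256726980378 60.00141128897667
```

>>> drive_tool(moves=[46,0,0,0,0,0,0,70,0,0,0,0,0,0,70,0,0,0,0,0,0,70,0,0,0,0,0,0,70,0,0,0,0,0,0,70,0,0,-30,0,0,0,70,0,0,-40,0,0,0,70,0,0,-40,0,0,0])

```text
t: 44.8
tool_pos: [0.4674, 0.2596, 0.268]
orientation: [1.545, 1.816, -0.718]
force: [1.0, 0.3, -0.0]
opening: 0.0701
gripper_force: 0.0
```

>>> drive_tool(moves=[70,-37,0,0,0,0,0,70,-37,0,0,0,0,0,70,-37,0,0,0,8.4,0,70,-37,0,0,0,8.4,0,70,0,0,0,0,8.4,0,70,0,0,0,0,8.4,0,70,0,0,0,0,8.4,0,70,0,0,0,0,8,0])

```text
t: 45.6
tool_pos: [0.4838, 0.1608, 0.3775]
orientation: [-2.031, -2.387, -0.013]
force: [-0.4, 0.7, 0.2]
opening: 0.0703
gripper_force: 0.0
```

```bash
python3 - <<'E'
from m import *
a=np.radians(9.3);ex=np.array([np.cos(a),np.sin(a)]);ey=np.array([-ex[1],ex[0]])
for n in('top','scene'):
    q=cloud(cam(n)).reshape(-1,3);b=(q[:,:2]-[.506,-.0057])*1000;X=b@ex;Y=b@ey;Z=q[:,2]*1000
    pts=[]
    for y in range(20,110,20):
        k=(X>-25)&(X<30)&(abs(Y-y)<4)&(Z>20)&(Z<260)
        if k.sum()>5: pts.append((y,*np.percentile(X[k],[3,97]).round(1),np.percentile(Z[k],96).round(1)))
    print(n,pts)
E
python3 go.py 522 -105 447 9.3 0; python3 corks.py s7.png
```

```text
top [(20, np.float64(-15.0), np.float64(22.9), np.float64(171.0)), (40, np.float64(-13.9), np.float64(23.5), np.float64(144.9)), (60, np.float64(-14.9), np.float64(24.8), np.float64(123.4)), (80, np.float64(-14.4), np.float64(23.9), np.float64(98.2)), (100, np.float64(-21.7), np.float64(25.1), np.float64(73.0))]
scene [(20, np.float64(-16.3), np.float64(2.5), np.float64(164.5)), (40, np.float64(-17.3), np.float64(2.0), np.float64(139.7)), (60, np.float64(-15.1), np.float64(4.6), np.float64(117.0)), (80, np.float64(-15.2), np.float64(1.9), np.float64(90.5)), (100, np.float64(-22.6), np.float64(5.2), np.float64(70.2))]
t 45.7 pos [484.  159.8 377.1] F [ 1.  -0.9 -0.6] open 70.13221264807251 gf 0.0 q [ 12.3  -5.9 101.6   0.4  84.2   3.2]
turn(tool,deg) [ 0.  -0.4 -0.2] shift now-axes [-266.9   -4.2  -72. ] shift after turn [-267.4   -5.3  -69.9]
scene c [226 214  14  21  27] [ 0.509 -0.015  0.114]
scene c [244 237  34  36 645] [ 0.523 -0.108  0.03 ]
top c [270 206  28  29 331] [ 0.525 -0.115  0.035]
top c [261 227   5   4  14] [ 0.51  -0.052  0.048]
top c [247 232   8  13  28] [ 0.476 -0.013  0.116]
```

>>> drive_tool(moves=[70,0,0,-40,0,0,0,70,0,0,-40,0,0,0,70,-45,-1,0,0,0,0,70,-45,-1,0,0,0,0,70,-45,-1,0,0,0,0,70,-45,-1,0,0,0,0,70,-45,-1,0,0,0,0,70,-45,0,0,0,0,0])

```text
t: 46.6
tool_pos: [0.5221, -0.1081, 0.4551]
orientation: [-2.033, -2.391, 0.002]
force: [1.9, -0.0, -0.1]
opening: 0.0699
gripper_force: 0.0
```

>>> drive_tool(moves=[70,-25,0,-10,0,7.8,0,70,-25,0,0,0,7.8,0,70,-25,0,0,0,7.8,0,70,-25,0,0,0,7.8,0,70,0,0,0,0,7.8,0,70,0,0,0,0,0,0])

```text
t: 47.2
tool_pos: [0.5376, -0.2033, 0.4417]
orientation: [-1.656, -1.939, -0.586]
force: [-0.8, -0.4, -0.6]
opening: 0.07
gripper_force: 0.0
```

```bash
python3 go.py 539.4 -206.8 403.9 9.3 39.2
```

```text
t 47.2 pos [ 537.6 -203.3  441.7] F [-0.8 -0.4 -0.6] open 70.04593171897245 gf 0.0 q [-34.6  14.6  78.   29.9 114.2 -37.7]
turn(tool,deg) [-0.2 -0.3 -0.4] shift now-axes [-26.9   1.5  26.8] shift after turn [-26.8   1.2  26.9]
```

>>> drive_tool(moves=[70,-15,4,13,0,-0.3,0,70,-15,0,13,0,0,0,70,0,0,0,0,0,0,70,0,0,0,0,0,0])

```text
t: 47.6
tool_pos: [0.5426, -0.2077, 0.4055]
orientation: [-1.659, -1.951, -0.584]
force: [0.3, -0.0, -0.7]
opening: 0.0699
gripper_force: 0.0
```

```bash
python3 go.py 532.4 -139.2 324.5 9.3 39.2;  python3 - <<'E'
from m import *
w=cam('wrist')
a=np.radians(9.3);ex=np.array([np.cos(a),np.sin(a)]);ey=np.array([-ex[1],ex[0]])
q=cloud(w).reshape(-1,3);b=(q[:,:2]-[.506,-.0057])*1000;X=b@ex;YZ=np.c_[b@ey,q[:,2]*1000]
t=np.radians(39.3);av=np.array([-np.sin(t),np.cos(t)]);nv=np.array([np.cos(t),np.sin(t)])
F=np.array([111,25.]);al=(YZ-F)@av;pe=(YZ-F)@nv
for lo in(195,215,235,246):
    k=(al>lo)&(al<lo+12)&(abs(pe)<40)&(abs(X)<40);print(lo,k.sum(),np.percentile(X[k],[1,99]).round(1),np.percentile(pe[k],[1,50,99]).round(1)) if k.sum()>5 else 0
E
```

```text
t 47.6 pos [ 542.6 -207.7  405.5] F [ 0.3 -0.  -0.7] open 69.86351224180167 gf 0.0 q [-34.6  16.3  79.5  28.9 110.8 -40. ]
turn(tool,deg) [-0.1  0.3 -0.1] shift now-axes [  2.9   1.1 106.5] shift after turn [  2.4   1.  106.5]
195 260 [-12.6  23. ] [-19.9 -12.1  17.9]
215 324 [-13.3  23.3] [-20.  -12.3  17.8]
235 414 [-12.7  23.4] [-20.3 -11.6  17.6]
246 1197 [-14.4  26.3] [-23.7  -3.2  17.2]
```

>>> drive_tool(moves=[70,0.5,1,30,0,0.2,0,70,0.5,1,35,0,0,0,70,0,0,30,0,0,0,70,0,0,11,0,0,0,70,0,0,0,0,0,0,70,0,0,0,0,0,0])

```text
t: 48.25
tool_pos: [0.5343, -0.142, 0.3259]
orientation: [-1.658, -1.951, -0.59]
force: [0.4, -0.5, 0.1]
opening: 0.0701
gripper_force: 0.0
```

```bash
python3 go.py 532.4 -139.2 324.5 9.3 39.2
```

```text
t 48.25 pos [ 534.3 -142.   325.9] F [ 0.4 -0.5  0.1] open 70.0564403871907 gf 0.0 q [-30.1  14.2  90.6  29.8 100.7 -40.4]
turn(tool,deg) [0.1 0.1 0. ] shift now-axes [ 1.4 -1.4  3. ] shift after turn [ 1.4 -1.4  3. ]
```

>>> drive_tool(moves=[70,0.5,0,2,0,0,0,30,0,0,0,0,0,0,30,0,0,0,0,0,0,30,0,0,0,0,0,0,30,0,0,0,0,0,0,30,0,0,0,0,0,0,30,0,0,0,0,0,0,30,0,0,0,0,0,0])

```text
t: 49.05
tool_pos: [0.5335, -0.1398, 0.3231]
orientation: [-1.658, -1.948, -0.59]
force: [0.6, -1.5, 0.8]
opening: 0.0428
gripper_force: 60.0
```

>>> drive_tool(moves=[30,0,0,0,0,0,0,30,0,0,-10,0,0,0,30,0,0,-20,0,0,0,30,0,0,-20,0,0,0,30,0,0,0,0,0,0,30,0,0,0,0,0,0])

```text
t: 49.65
tool_pos: [0.5387, -0.1711, 0.3617]
orientation: [-1.658, -1.948, -0.59]
force: [-0.5, 0.7, -2.4]
opening: 0.0433
gripper_force: 60.0
```

```bash
python3 go.py 532.4 -139.2 324.5 9.3 39.2
```

```text
t 49.65 pos [ 538.7 -171.1  361.7] F [-0.5  0.7 -2.4] open 43.33408375196013 gf 59.99793190509081 q [-32.2  14.9  85.9  29.4 105.3 -40.2]
turn(tool,deg) [ 0.1  0.  -0.1] shift now-axes [ 1.7 -1.1 49.3] shift after turn [ 1.7 -1.  49.3]
```

>>> drive_tool(moves=[30,26,0,2.5,0,-3.9,0,30,26,0,2.5,0,-3.9,0,30,26,0,2.5,0,-3.9,0,30,26,0,2.5,0,-3.9,0,30,26,0,2.5,0,-3.9,0,30,26,0,2.5,0,-3.9,0,30,26,0,2.5,0,-3.9,0,30,26,0,2.5,0,-3.9,0])

```text
t: 50.45
tool_pos: [0.5068, 0.0219, 0.4315]
orientation: [-1.965, -2.311, -0.134]
force: [0.4, 0.2, -3.6]
opening: 0.0427
gripper_force: 60.0
```

>>> drive_tool(moves=[30,26,0,0,0,-3.9,0,30,26,0,0,0,-4,0,30,0,0,0,0,0,0,30,0,0,0,0,0,0])

```text
t: 50.85
tool_pos: [0.4987, 0.0724, 0.4367]
orientation: [-2.03, -2.393, -0.0]
force: [-0.3, -0.0, -2.7]
opening: 0.0428
gripper_force: 60.0
```

```bash
python3 go.py 461.5 269 450 9.3 0; cat > up.py <<'E'
from h import *
p=robot.read_state()['tool_pos']
for n in('top','scene'):
    q=cloud(cam(n)).reshape(-1,3);k=(np.hypot(q[:,0]-p[0],q[:,1]-p[1])<.045)
    zt=p[2]-.167
    for lo,hi in((-.20,-.17),(-.16,-.12),(-.12,-.08),(-.08,-.04),(-.03,.04)):
        m=k&(q[:,2]>zt+lo)&(q[:,2]<zt+hi)
        if m.sum()>15:
            s=q[m];print(n,lo,m.sum(),'x',np.percentile(s[:,0],[2,98]).round(4),'y',np.percentile(s[:,1],[2,98]).round(4))
E
python3 up.py
```

```text
t 50.85 pos [498.7  72.4 436.7] F [-0.3 -0.  -2.7] open 42.84189876042738 gf 59.99728415161371 q [ 2.4 -8.1 97.5  0.1 90.8 -7. ]
turn(tool,deg) [-0.1 -0.2  0.1] shift now-axes [200.1  -4.7 -12.7] shift after turn [200.1  -5.  -13.3]
scene -0.2 111 x [0.4767 0.5087] y [0.051  0.0834]
scene -0.16 160 x [0.4757 0.5079] y [0.0503 0.0823]
scene -0.12 183 x [0.4759 0.5085] y [0.0498 0.0823]
scene -0.08 197 x [0.4766 0.5093] y [0.0496 0.0814]
scene -0.03 485 x [0.4613 0.5333] y [0.0487 0.0799]
```

>>> drive_tool(moves=[30,0,0,-13,0,0,0,30,15,-1,0,0,0,0,30,30,-1,0,0,0,0,30,35,-1,0,0,0,0,30,35,-1,0,0,0,0,30,35,-1,0,0,0,0,30,30,0,0,0,0,0,30,20,0,0,0,0,0])

```text
t: 51.75
tool_pos: [0.4617, 0.2701, 0.4516]
orientation: [-2.034, -2.392, -0.003]
force: [-0.6, 0.3, -2.7]
opening: 0.043
gripper_force: 60.0
```

>>> drive_tool(moves=[30,0,0,20,0,0,0,30,0,0,20,0,0,0,30,0,0,8,0,0,0,30,0,0,0,0,0,0])

```text
t: 52.15
tool_pos: [0.462, 0.268, 0.402]
orientation: [-2.035, -2.39, 0.002]
force: [-0.6, -0.6, -3.1]
opening: 0.0431
gripper_force: 60.0
```

```bash
python3 go.py 461.5 269 388 9.3 0; python3 up.py
```

```text
t 52.15 pos [462. 268. 402.] F [-0.6 -0.6 -3.1] open 43.05579337533013 gf 59.99721687287092 q [24.6 -2.6 95.9  0.1 86.8 15.4]
turn(tool,deg) [-0.2 -0.1 -0.1] shift now-axes [ 1.1 -0.3 14. ] shift after turn [ 1.1 -0.3 14. ]
top -0.2 29 x [0.4394 0.4762] y [0.2492 0.2707]
top -0.16 41 x [0.4402 0.4779] y [0.249  0.2655]
top -0.12 45 x [0.44   0.4785] y [0.2488 0.2689]
top -0.08 56 x [0.4431 0.4772] y [0.2479 0.2858]
top -0.03 77 x [0.4514 0.4902] y [0.2475 0.2767]
scene -0.2 97 x [0.4417 0.4758] y [0.2482 0.2725]
scene -0.16 135 x [0.4413 0.4765] y [0.2472 0.2754]
scene -0.12 149 x [0.4404 0.4716] y [0.2449 0.274 ]
scene -0.08 181 x [0.4407 0.4763] y [0.245  0.2748]
scene -0.03 561 x [0.4239 0.4974] y [0.245  0.2837]
```

Tube is centred about (461.5, 268) over the pad; lower it until contact.

>>> drive_tool(moves=[30,0,0,4,0,0,0,30,0,0,4,0,0,0,30,0,0,0,0,0,0,30,0,0,0,0,0,0])

```text
t: 52.65
tool_pos: [0.4623, 0.2681, 0.3952]
orientation: [-2.035, -2.392, -0.001]
force: [0.1, 0.1, -1.8]
opening: 0.043
gripper_force: 60.0
```

>>> drive_tool(moves=[30,0,0,2,0,0,0,30,0,0,0,0,0,0,30,0,0,0,0,0,0])

```text
t: 52.95
tool_pos: [0.4623, 0.2682, 0.3932]
orientation: [-2.035, -2.392, -0.001]
force: [-0.8, -0.9, -2.3]
opening: 0.0428
gripper_force: 60.0
```

>>> drive_tool(moves=[30,0,0,2,0,0,0,30,0,0,0,0,0,0,30,0,0,0,0,0,0])

```text
t: 53.25
tool_pos: [0.4622, 0.2682, 0.3911]
orientation: [-2.035, -2.392, -0.001]
force: [0.0, -0.8, -3.0]
opening: 0.0434
gripper_force: 60.0
```

>>> drive_tool(moves=[30,0,0,1.5,0,0,0,30,0,0,0,0,0,0,30,0,0,0,0,0,0])

```text
t: 53.55
tool_pos: [0.4624, 0.2683, 0.3903]
orientation: [-2.035, -2.392, -0.002]
force: [-1.0, -0.3, 2.5]
opening: 0.043
gripper_force: 60.0
```

Contact. Release, rise, and head for the tray's back wall.

>>> drive_tool(moves=[46,0,0,0,0,0,0,75,0,0,0,0,0,0,75,0,0,0,0,0,0,75,0,0,0,0,0,0,75,0,0,0,0,0,0,75,0,0,-30,0,0,0,75,0,0,-40,0,0,0,75,0,0,-10,0,0,0])

```text
t: 54.35
tool_pos: [0.4628, 0.2683, 0.4747]
orientation: [2.035, 2.391, 0.011]
force: [0.3, -0.9, 1.0]
opening: 0.075
gripper_force: 0.0
```

>>> drive_tool(moves=[75,-45,0,0,0,0,0,75,-45,0,0,0,0,0,60,-45,0,0,0,0,0,60,-45,0,0,0,0,0,60,-45,0,0,0,0,0,60,-45,0,0,0,0,0,60,-45,0,0,0,0,0,60,-45,0,0,0,0,0])

```text
t: 55.15
tool_pos: [0.5199, -0.0892, 0.469]
orientation: [-2.035, -2.392, -0.001]
force: [0.6, 0.6, -0.0]
opening: 0.0598
gripper_force: 0.0
```

>>> drive_tool(moves=[60,-40,0,0,0,0,8.5,60,0,0,0,0,0,8.5,60,0,0,0,0,0,8.5,60,0,0,0,0,0,8.5,60,0,0,0,0,0,8.5,60,0,0,0,0,0,8.5,60,0,0,0,0,0,8.5,60,0,0,0,0,0,8.5])

```text
t: 55.95
tool_pos: [0.5264, -0.1268, 0.4687]
orientation: [-3.027, -0.836, 0.001]
force: [0.6, -0.4, 0.3]
opening: 0.06
gripper_force: 0.0
```

>>> drive_tool(moves=[60,0,0,0,0,0,8.5,60,0,0,0,0,0,8.5,60,0,0,0,0,0,5,60,0,0,0,0,0,0])

```text
t: 56.35
tool_pos: [0.5264, -0.1268, 0.4687]
orientation: [-3.13, -0.25, 0.001]
force: [0.3, -0.3, -0.2]
opening: 0.0597
gripper_force: 0.0
```

```bash
python3 go.py 531.5 -163.5 229 -80.7; python3 - <<'E'
from m import *
w=cam('wrist');save(w,'w6.png');P=cloud(w);q=P[mask(w,'blue')]
for lo,hi in[(.03,.05),(.07,.09)]:
    k=q[(q[:,2]>lo)&(q[:,2]<hi)];print('blue',lo,len(k),rect(k) if len(k)>3 else 0)
t=cam('top');P=cloud(t);q=P.reshape(-1,3)
for lo,hi in((.05,.1),(.15,.2),(.23,.27)):
    k=(np.hypot(q[:,0]-.46,q[:,1]-.27)<.06)&(q[:,2]>lo)&(q[:,2]<hi);print(lo,rect(q[k]) if k.sum()>5 else 0)
E
```

```text
t 56.35 pos [ 526.4 -126.8  468.7] F [ 0.3 -0.3 -0.2] open 59.71013060577076 gf 0.0 q [-19.   -2.6  89.    0.1  93.7  61.9]
turn(tool,deg) [-0.1  0.  -0.2] shift now-axes [ -0.6  37.4 239.7] shift after turn [ -0.9  37.1 239.7]
blue 0.03 1369 (array([520.7, -96. ]), array([127.7, 129.1]), 9.1)
blue 0.07 1096 (array([ 532. , -163.4]), array([127.6,  12.1]), 9.3)
0.05 (array([459.5, 258.3]), array([16.6, 40.9]), 79.3)
0.15 (array([461.6, 268.4]), array([38.5, 37.4]), 29.6)
0.23 (array([462.1, 270.3]), array([40.6, 41.7]), 89.9)
```

View pics/w6.png

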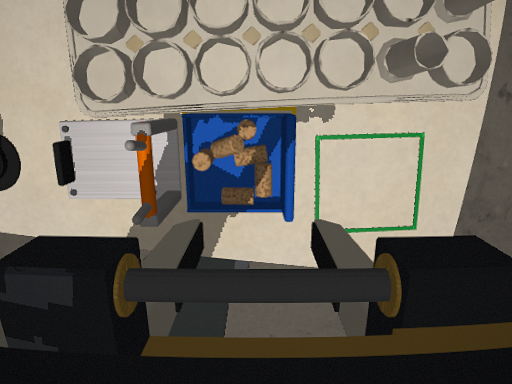

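The tray holds six corks, at about (247,127), (228,145), (201,161), (250,155), (263,178) and (237,196), none on the cart. The empty green outline is at (370,182), and the tube stands on its pad per the top view.

>>> drive_tool(moves=[42,-1,37,20,0,0,0,42,0,0,45,0,0,0,42,0,0,45,0,0,0,42,0,0,45,0,0,0,42,0,0,20,0,0,0,42,0,0,0,0,0,0,42,0,0,0,0,0,0])

```text
t: 57.15
tool_pos: [0.5315, -0.1633, 0.2947]
orientation: [-3.13, -0.254, 0.0]
force: [0.3, -0.1, 0.6]
opening: 0.042
gripper_force: 0.0
```

```bash
python3 go.py 531.8 -163.2 237 -80.7
```

```text
t 57.15 pos [ 531.5 -163.3  294.7] F [ 0.3 -0.1  0.6] open 42.04481364356033 gf 0.0 q [-22.4   5.3  99.4   0.1  75.4  58.3]
turn(tool,deg) [-0.1  0.  -0. ] shift now-axes [ 0.3  0.  57.7] shift after turn [ 0.3 -0.  57.7]
```

>>> drive_tool(moves=[42,0,0,28,0,0,0,42,0,0,22,0,0,0,42,0,0,7.5,0,0,0,42,0,0,0,0,0,0,0,0,0,0,0,0,0,0,0,0,0,0,0,0,0,0,0,0,0,0,0,0,0,0,0,0,0,0], grip_force=40)

```text
t: 57.95
tool_pos: [0.5315, -0.1633, 0.2374]
orientation: [-3.131, -0.252, -0.001]
force: [-0.3, 0.2, 1.0]
opening: 0.0147
gripper_force: 0.0
```

>>> drive_tool(moves=[0,0,0,0,0,0,0,0,0,0,0,0,0,0,0,0,0,0,0,0,0])

```text
t: 58.25
tool_pos: [0.5316, -0.1635, 0.2374]
orientation: [-3.131, -0.252, -0.001]
force: [-0.8, -1.8, 5.9]
opening: 0.0116
gripper_force: 40.0
```

```bash
python3 go.py 528.3 -353.8 237 -78.9
```

```text
t 58.25 pos [ 531.6 -163.5  237.4] F [-0.8 -1.8  5.9] open 11.584306956130028 gf 40.00147104263306 q [-22.4   9.1 101.7   0.   69.2  58.4]
turn(tool,deg) [-0.  -0.1 -1.9] shift now-axes [-33.7 187.4   0.3] shift after turn [-39.9 186.1   0.4]
```

>>> drive_tool(moves=[0,-2,10,0,0,0,-0.3,0,-4,20,0,0,0,-0.3,0,-4,20,0,0,0,-0.3,0,-4,20,0,0,0,-0.3,0,-4,20,0,0,0,-0.3,0,-4,20,0,0,0,-0.3,0,-3,15,0,0,0,0,0,0,0,0,0,0,0])

```text
t: 59.05
tool_pos: [0.529, -0.292, 0.2374]
orientation: [-3.127, -0.3, -0.002]
force: [0.7, -4.0, 5.4]
opening: 0.0117
gripper_force: 40.0
```

```bash
python3 go.py 528.3 -353.8 237 -78.9
```

```text
t 59.05 pos [ 529.  -292.   237.4] F [ 0.7 -4.   5.4] open 11.69856674001054 gf 40.00138878822327 q [-33.8  16.   93.7   0.1  70.3  45.2]
turn(tool,deg) [-0.  -0.1 -0.1] shift now-axes [-12.4  60.5   0.4] shift after turn [-12.6  60.5   0.4]
```

>>> drive_tool(moves=[0,-3.5,17,0,0,0,0,0,-4,20,0,0,0,0,0,-3,15,0,0,0,0,0,-2,8,0,0,0,0,0,0,0,0,0,0,0,0,0,0,0,0,0])

```text
invalid input at $.moves: expected a multiple of 7 numbers
```

```bash
python3 go.py 528.3 -353.8 237 -78.9
```

```text
t 59.05 pos [ 529.  -292.   237.4] F [ 0.7 -4.   5.4] open 11.69856674001054 gf 40.00138878822327 q [-33.8  16.   93.7   0.1  70.3  45.2]
turn(tool,deg) [-0.  -0.1 -0.1] shift now-axes [-12.4  60.5   0.4] shift after turn [-12.6  60.5   0.4]
```

>>> drive_tool(moves=[0,-3.5,17,0,0,0,0,0,-4,20,0,0,0,0,0,-3,15,0,0,0,0,0,-2,8,0,0,0,0,0,0,0,0,0,0,0,0,0,0,0,0,0,0])

```text
t: 59.65
tool_pos: [0.5284, -0.352, 0.2374]
orientation: [-3.126, -0.301, -0.002]
force: [0.8, 1.1, 7.0]
opening: 0.0117
gripper_force: 40.0
```

>>> drive_tool(moves=[20,0,0,0,0,0,0,36,0,0,0,0,0,0,36,0,0,0,0,0,0,36,0,0,0,0,0,0,36,0,0,-30,0,0,0,36,0,0,-50,0,0,0,36,0,0,-50,0,0,0,36,0,0,-50,0,0,0])

```text
t: 60.45
tool_pos: [0.5276, -0.3518, 0.4179]
orientation: [-3.125, -0.301, 0.001]
force: [1.3, -1.4, -0.0]
opening: 0.0361
gripper_force: 0.0
```

>>> drive_tool(moves=[36,0,40,-30,0,0,0,36,0,40,0,0,0,0,36,0,0,0,0,0,0,36,0,0,0,0,0,0])

```text
t: 60.85
tool_pos: [0.543, -0.4314, 0.4448]
orientation: [-3.124, -0.299, 0.002]
force: [0.2, 0.8, -0.5]
opening: 0.0359
gripper_force: 0.0
```

```bash
python3 - <<'E'
from m import *
w=cam('wrist');P=cloud(w);t=cam('top')
q=P[mask(w,'blue')]
for lo,hi in[(-.01,.012),(.03,.05),(.07,.09)]:
    k=q[(q[:,2]>lo)&(q[:,2]<hi)];print('blue',lo,len(k),rect(k) if len(k)>3 else 0)
q=P[mask(w,'green')];q=q[abs(q[:,2])<.008];print('green',len(q),rect(q))
Q=cloud(t);k=(Q[...,2]<.06)&(Q[...,2]>0)&mask(t,'cork')&(Q[...,0]<.7);c,l,s,ce=cv2.connectedComponentsWithStats(k.astype(np.uint8))
for i in range(1,c):
    if s[i,4]>8:print('cork',s[i],np.nanmedian(Q[l==i],0).round(3))
W=cv2.resize(w['color'],None,fx=.78,fy=.78);C=cv2.resize(t['color'][130:300,120:400],None,fx=1.41,fy=1.41)
h=max(len(W),len(C));f=lambda a:np.pad(a,((0,h-len(a)),(0,0),(0,0)))
cv2.imwrite('pics/end.png',np.hstack([f(W),f(C)])[:,:,::-1]);print(robot.read_state()['tool_pos'])
E
```

```text
blue -0.01 3986 (array([ 517.5, -290.5]), array([124.1, 137.3]), 11.1)
blue 0.03 1550 (array([ 517. , -289.7]), array([128.5, 139.7]), 11.0)
blue 0.07 1335 (array([ 528.9, -352.1]), array([127.4,  12.9]), 11.5)
green 887 (array([ 515.8, -291.1]), array([145.6, 155.4]), 11.1)
cork [332 201   6   6  27] [ 0.564 -0.287  0.05 ]
cork [328 212   4   6  11] [ 0.535 -0.268  0.037]
cork [318 218   7   8  23] [ 0.511 -0.234  0.048]
cork [351 225   5   5  17] [ 0.486 -0.339  0.028]
[ 0.54320169 -0.43000544  0.44547477]
```

View pics/end.png

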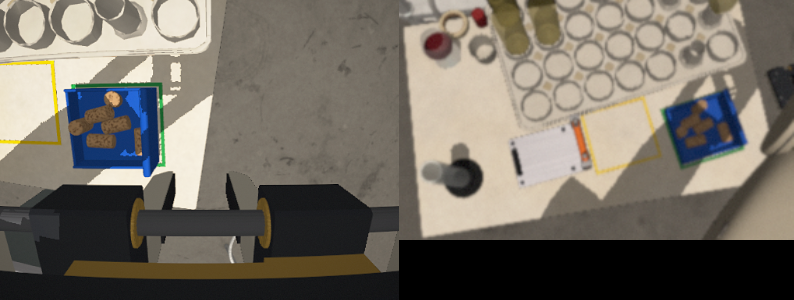

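The tray sits inside the green outline with six corks in it. The tube stands on its pad, the cart is clear, and the glass and beaker are untouched.

```bash
python3 -c "
from plant import robot
print(robot.close_job())"
```

```text
the job is handed in; nothing more can be done
None
```

The job is handed in at about 61 s: my last pictures show six corks in the tray (four from the tube, the only two strays I found), the tray within about 2 mm of the green outline's centre and the empty tube upright on its pad. The hand-in returned no verdict.

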